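# Load and start the burn-in stand

### The arm

A 6-joint arm with a two-finger parallel gripper is mounted at the origin on the work surface; the furniture and walls round the work are solid. World frame = base frame: x ahead of the robot, y to its left, z up, the work surface at z = 0. Lengths are in m, angles in rad, forces in N, time in s.
With the tool pointing down it reaches from about 0.3 to 0.85 m from the base axis. Payload 4.2 kg.
Tool frame: the origin (TCP) lies at the very end of the fingers, on their centre line; the grasp point (between the pads) lies 19 mm behind it (r.tcp_to_grasp is the z of the grasp point in the tool frame, in m); z points along the fingers, y is the direction in which the jaws open and shut (so a half turn about z gives the same grasp; the last joint's range is limited). The gripper opens to 91 mm and grips with 3 to 60 N. Pads are 32 mm wide; open, the fingers measure 118 mm over their backs; the gripper's body (76 mm by 178 mm) begins 60 mm behind the grasp point.
Start: joints at [-1.274, 0.32, 1.565, -0, 1.257, -0.02], TCP at [0.179, -0.546, 0.214] pointing down, gripper open.
Joint ranges: [-3.11, 3.11], [-0.84, 2.01], [0.21, 2.61], [-1.34, 4.49], [0.05, 2.63], [-2.56, 2.56]. Speed limits (rad/s): [2.57, 2.57, 3.14, 3.14, 3.14, 3.14].

### API

Orientations are given as a rotation vector (axis times angle).
In Python, from workcell import r, optics gives the robot as it stands.
- The arm moves only by the tool arm_command, never from a script. Its argument "deltas" is a list of rows, each an object of numbers: "fingers": the opening, from 0 (shut) to 1 (fully open); "x", "y", "z": the shift along the world's x, y, z in cm; "yaw": the turn about the world's z in rad. A call has 1 to 20 rows; each row shifts and turns the commanded pose from where the row before left it; what a row does not reach is not made up. A row lasts 1/12 s, in which the tool goes at most 41.7 mm and 7.16 degrees, less where a joint would pass 70% of its speed; a pose out of reach is approached as far as the arm can. A call with a gripper value outside its range is refused whole. The fingers move at their own pace and stop on an object; "newtons" is the grip in N (left out, the last holds). Time passes only in rows, so rows that do not move let the fingers close. It gives the time, the measured TCP pose, the force and the opening at its end, in the units of the state.
- r.state(): the state, without advancing time (a new reading comes with each control period).
- optics.grab_frame(name): name is "side" or "top"; returns a dict with "image" (420x560x3 uint8, blue, green, red), "camera_matrix" (3x3 intrinsics, pixels), "world_from_camera" (4x4, takes a point from camera to world coordinates). Camera axes: x right, y up, looking along -z (the intrinsics and any distortion apply to the point x, -y, -z); pixel columns grow to the right and rows downward; lengths in m; the calibration is good to about 2 mm. A picture is of the moment at which its call begins. There is no depth.
- r.hand_in(): hands the job in, once; it reports no verdict.
The state is a dict: "clock": time; "qpos": joint angles; "qvel": joint speeds; "joint_efforts": joint torques, N m; "tcp_pos": TCP position; "orientation": TCP orientation; "ft_force": force on the tool from outside, world axes, zero at the start; "ft_torque": the same for the moment, N m; "width": finger opening in m.
Only numpy, scipy, OpenCV 4.12 (cv2) and the standard library are available. Lean on these libraries where they do the work, as an engineer would, in place of code of your own. Each camera call takes 0.05 s, during which the arm holds its last target. There are 200 camera calls.

### The job

Load the burn-in stand for a run: turn the isolator handle fully to off, then, with it off, stack every board carrier squarely on the stand's pad between its corner angles, in one level pile, and hang the tag by its eye on the peg. When pile and tag are right, turn the handle fully back to on; leave the bottles standing.

Things in the scene. Friction and masses are not known exactly. Their poses are not given: they have to be found in the camera images.
- isolator_handle (a joint): Angle of the isolator's bar handle about its vertical axis: 0 = off (nose of the bar points to the isolator's -x side, to the round white dot), 1.45 rad = on (nose points nearly to the isolator's -y side, to the short white bar mark); it grows anticlockwise seen from above. Stops at both ends and an over-centre spring: it needs about 0.1 N m to leave a stop, and past the middle it runs on to the nearer stop by itself. It starts at on.
- isolator: Grey isolator box 84 x 84 x 48 mm, fixed to the bench; black round bezel and handle on its top, two cable glands on its +x side. Origin at the centre of its underside, on the handle's axis; z up.
- handle_grip (a point): Point on the handle's axis at half the height of its black bar grip: the bar is 16 mm thick, 66 mm long (plus a rounded nose at one end), from 58 to 84 mm above the bench. The point turns with the handle: its -x axis points along the bar to the nose.
- handle_nose (a point): Tip region of the handle's nose: 41 mm from the axis, at half the height of the bar.
- stand: Burn-in stand fixed to the bench: dark steel base 74 (x) by 116 (y) by 8 mm with a black contact pad 56 by 100 by 4 mm on top, and a thin upright aluminium angle at each corner of the pad, 84 mm above the bench, open at the top; a carrier lowered between the angles has 4 mm of play on every side. Between the angles 76 mm of each long side and 40 mm of each short side stay open for fingers. Origin at the centre of its underside.
- stand_pad (a point): Centre of the top face of the stand's pad, 12 mm above the bench; its x and y axes are those of the stand (y along the pad's long side). The pad has the outline of a carrier, so the lowest carrier's underside lies here and each further one 14 mm higher.
- peg_post: Square aluminium post 149 mm tall on a steel foot 90 x 50 x 8 mm, fixed to the bench, with a round steel peg, 9 mm thick, that sticks out towards the post's -x side. Origin on the underside below the middle of the peg; the post itself (16 x 22 mm) stands 32 to 48 mm from it towards +x.
- peg_mid (a point): Middle of the peg, on its centre line, 136.5 mm above the bench; axes are those of the post: the peg runs along x, from the post's face at x = +32 mm (a collar 22 mm across reaches to +28 mm) to a tip at x = -40 mm; its last 12 mm turn up, so that the tip's top is 13 mm above the centre line here. The tag's eye goes over the tip from the -x side.
- tag_rest: Black slotted rest 50 x 88 x 29 mm, fixed to the bench; its slot, 12 mm wide (x), 76 mm long (y), floor 8 mm above the bench, holds the tag upright. Origin at the centre of its underside.
- tag: Flat aluminium tag, 8 mm thick (x), 68 mm wide (y), 120 mm tall (z), 0.06 kg, blank paper label on both faces, standing upright in the rest at the start. Origin at the middle of its lower edge; z up along the tag. Above the eye 31 mm of plain plate can be pinched across its thickness.
- tag_eye (a point): Centre of the tag's round eye, 34 mm in diameter, through the thickness (x), 72 mm above the lower edge and 48 mm below the top edge. When hung, the eye's upper edge rests on the peg, the eye's centre about 12 mm below the peg's centre line.
- carrier_1: Flat board carrier: an aluminium frame with a circuit board let into its top, one of five alike. 56 (x) by 100 (y, long) by 14 mm (z), 0.12 kg, solid sides all round, flat top and underside; origin at the centre of its underside. It may be absent (four or all five are there).
- carrier_2: Flat board carrier: an aluminium frame with a circuit board let into its top, one of five alike. 56 (x) by 100 (y, long) by 14 mm (z), 0.12 kg, solid sides all round, flat top and underside; origin at the centre of its underside. It may be absent (four or all five are there).
- carrier_3: Flat board carrier: an aluminium frame with a circuit board let into its top, one of five alike. 56 (x) by 100 (y, long) by 14 mm (z), 0.12 kg, solid sides all round, flat top and underside; origin at the centre of its underside. It may be absent (four or all five are there).
- carrier_4: Flat board carrier: an aluminium frame with a circuit board let into its top, one of five alike. 56 (x) by 100 (y, long) by 14 mm (z), 0.12 kg, solid sides all round, flat top and underside; origin at the centre of its underside. It may be absent (four or all five are there).
- carrier_5: Flat board carrier: an aluminium frame with a circuit board let into its top, one of five alike. 56 (x) by 100 (y, long) by 14 mm (z), 0.12 kg, solid sides all round, flat top and underside; origin at the centre of its underside. It may be absent (four or all five are there).
- ipa_bottle: White bottle, 66 mm across, 168 mm tall; bystander. Origin at the centre of its underside.
- amber_flux: Small amber bottle, 25 mm across, 54 mm tall; bystander. Origin at the centre of its underside.

How it is judged:
On the way, in this order (a step that is already met when the one before it is completed fails the run):
1. the isolator handle is turned to off (value of joint isolator_handle below 0.15 rad), for 0.2 s.
2. with the handle off, every carrier lies in the pile on the stand and the tag hangs on the peg (value of joint isolator_handle below 0.15 rad and x of carrier_1 in the frame of stand_pad between -0.006 and 0.006 m and y of carrier_1 in the frame of stand_pad between -0.006 and 0.006 m and z of carrier_1 in the frame of stand_pad between -0.004 and 0.064 m and angle between the y axis of each of carrier_1, carrier_2, carrier_3, carrier_4, carrier_5 and the y axis of stand_pad, either way round below 0.1 rad and angle between each of carrier_1, carrier_2, carrier_3, carrier_4, carrier_5's own z axis and vertical below 0.06 rad and linear speed of each of carrier_1, carrier_2, carrier_3, carrier_4, carrier_5 below 0.02 m/s and x of carrier_2 in the frame of stand_pad between -0.006 and 0.006 m and y of carrier_2 in the frame of stand_pad between -0.006 and 0.006 m and z of carrier_2 in the frame of stand_pad between -0.004 and 0.064 m and x of carrier_3 in the frame of stand_pad between -0.006 and 0.006 m and y of carrier_3 in the frame of stand_pad between -0.006 and 0.006 m and z of carrier_3 in the frame of stand_pad between -0.004 and 0.064 m and x of carrier_4 in the frame of stand_pad between -0.006 and 0.006 m and y of carrier_4 in the frame of stand_pad between -0.006 and 0.006 m and z of carrier_4 in the frame of stand_pad between -0.004 and 0.064 m and x of carrier_5 in the frame of stand_pad between -0.006 and 0.006 m and y of carrier_5 in the frame of stand_pad between -0.006 and 0.006 m and z of carrier_5 in the frame of stand_pad between -0.004 and 0.064 m and x of tag_eye in the frame of peg_mid between -0.03 and 0.03 m and y of tag_eye in the frame of peg_mid between -0.014 and 0.014 m and z of tag_eye in the frame of peg_mid between -0.022 and 0.002 m and angle between tag's own z axis and vertical below 0.3 rad and linear speed of tag below 0.05 m/s), for 0.3 s.
At the end, for the whole second after the job is handed in: Handle within 0.15 rad of on; every carrier piled level on the pad, within 6 mm of its centre in x and y and 0.10 rad of its long axis; tag hanging upright, peg through its eye (eye centre within 30 mm of peg_mid along the peg, 14 mm sideways, at most 22 mm below); all at rest (value of joint isolator_handle above 1.3 rad and x of carrier_1 in the frame of stand_pad between -0.006 and 0.006 m and y of carrier_1 in the frame of stand_pad between -0.006 and 0.006 m and z of carrier_1 in the frame of stand_pad between -0.004 and 0.064 m and angle between the y axis of each of carrier_1, carrier_2, carrier_3, carrier_4, carrier_5 and the y axis of stand_pad, either way round below 0.1 rad and angle between each of carrier_1, carrier_2, carrier_3, carrier_4, carrier_5's own z axis and vertical below 0.06 rad and linear speed of each of carrier_1, carrier_2, carrier_3, carrier_4, carrier_5 below 0.02 m/s and x of carrier_2 in the frame of stand_pad between -0.006 and 0.006 m and y of carrier_2 in the frame of stand_pad between -0.006 and 0.006 m and z of carrier_2 in the frame of stand_pad between -0.004 and 0.064 m and x of carrier_3 in the frame of stand_pad between -0.006 and 0.006 m and y of carrier_3 in the frame of stand_pad between -0.006 and 0.006 m and z of carrier_3 in the frame of stand_pad between -0.004 and 0.064 m and x of carrier_4 in the frame of stand_pad between -0.006 and 0.006 m and y of carrier_4 in the frame of stand_pad between -0.006 and 0.006 m and z of carrier_4 in the frame of stand_pad between -0.004 and 0.064 m and x of carrier_5 in the frame of stand_pad between -0.006 and 0.006 m and y of carrier_5 in the frame of stand_pad between -0.006 and 0.006 m and z of carrier_5 in the frame of stand_pad between -0.004 and 0.064 m and x of tag_eye in the frame of peg_mid between -0.03 and 0.03 m and y of tag_eye in the frame of peg_mid between -0.014 and 0.014 m and z of tag_eye in the frame of peg_mid between -0.022 and 0.002 m and angle between tag's own z axis and vertical below 0.3 rad and linear speed of tag below 0.05 m/s); the robot touches nothing.
It fails at once if a bottle is knocked over (angle between any of ipa_bottle, amber_flux's own z axis and vertical above 0.7 rad).
Of carrier_1, carrier_2, carrier_3, carrier_4, carrier_5 only 4 to 5 are there at a start; the rules pass over those that are not, and their reading is None.
At some moment in a run one of carrier_1, carrier_2, carrier_3, carrier_4, carrier_5 may be knocked a few centimetres aside while the robot is not near it.
It also fails if it takes over 200 s, if anything falls off the work surface, if the arm or the gripper's body presses on something with over 40 N, if the wrist force passes 120 N, or if a joint passes its speed limit or range.

## Working session

There is one attempt and no reset: what is moved stays moved. The work goes in short steps, Python scripts to look and compute and a tool call to move; the robot and the scene stay as the last step left them, time stands still between calls to the robot, and variables do not carry over. Pictures are saved under pics/ and viewed, about 12 in all and at most 16, crops included, and the job is handed in when it is done.

Besides the shell and the picture viewer there is one more tool, called after ">>>" by a JSON object that holds its "fn" and its "kwargs". arm_command: Moves the arm, as the interface text tells. Its arguments: {"type":"object","properties":{"deltas":{"type":"array"},"newtons":{"type":"number"}},"required":["deltas"]}

```bash
mkdir -p pics; cat > h.py <<'E'
import numpy as np, cv2
from workcell import r, optics
def grab(n):
    f=optics.grab_frame(n); np.savez('%s.npz'%n,im=f['image'],K=f['camera_matrix'],T=f['world_from_camera'],); return f
def load(n):
    return np.load('%s.npz'%n)
def ray(n,u,v,z):
    f=load(n);K=f['K'];T=f['T']
    d=np.linalg.inv(K)@[u,v,1]; d=T[:3,:3]@[d[0],-d[1],-d[2]]; o=T[:3,3]
    return o+d*(z-o[2])/d[2]
def proj(n,p):
    f=load(n);K=f['K'];T=f['T']
    c=T[:3,:3].T@(np.array(p)-T[:3,3]); q=K@[c[0],-c[1],-c[2]]; return q[:2]/q[2]
def save(n,name,box=None,s=1):
    im=load(n)['im']
    if box: im=im[box[1]:box[3],box[0]:box[2]]
    cv2.imwrite('pics/'+name,cv2.resize(im,None,fx=s,fy=s,interpolation=cv2.INTER_CUBIC))
E
python3 - <<'E'
from h import *
for n in('top','side'):
    f=grab(n); print({k:v for k,v in f.items() if k!='image'}); save(n,n+'0.png',None,1.42)
print(r.state(),r.tcp_to_grasp)
E
```

```text
{'camera_matrix': array([[493.54927953,   0.        , 277.02105148],
       [  0.        , 493.54927953, 218.97446741],
       [  0.        ,   0.        ,   1.        ]]), 'world_from_camera': array([[-3.91848026e-02,  9.77063913e-01, -2.09309965e-01,
         2.03896256e-01],
       [-9.99231866e-01, -3.82151035e-02,  8.67662852e-03,
         2.63267396e-03],
       [ 4.78818618e-04,  2.09489179e-01,  9.77810848e-01,
         1.33228507e+00],
       [ 0.00000000e+00,  0.00000000e+00,  0.00000000e+00,
         1.00000000e+00]])}
{'camera_matrix': array([[510.95959277,   0.        , 282.02131169],
       [  0.        , 510.95959277, 211.2916888 ],
       [  0.        ,   0.        ,   1.        ]]), 'world_from_camera': array([[-0.93544586,  0.16412826, -0.31305425,  0.04991458],
       [-0.35296277, -0.3863058 ,  0.85216496,  1.15586352],
       [ 0.01892968,  0.90765067,  0.41929933,  0.68027374],
       [ 0.        ,  0.        ,  0.        ,  1.        ]])}
{'clock': 0.1, 'qpos': array([-1.27396495e+00,  3.20215585e-01,  1.56553001e+00,  2.06654336e-07,
        1.25743053e+00, -1.99850848e-02]), 'qvel': array([ 0.0018469 , -0.00172068, -0.00211591,  0.00167015, -0.00088661,
        0.00187475]), 'joint_efforts': array([ 1.20993023e-03, -4.13331735e+01, -2.32509881e+01,  7.29811960e-02,
        4.21923527e-02, -6.84786278e-05]), 'tcp_pos': array([ 0.17901386, -0.54594785,  0.21322197]), 'orientation': array([-3.10071003e+00, -4.95327948e-01,  3.42727461e-04]), 'ft_force': array([-0.64522341,  0.64402807,  0.02940679]), 'ft_torque': array([-0.00625235,  0.04055467,  0.02010415]), 'width': 0.0913582533871656} -0.0188
```

```bash
ls
```

```text
h.py
pics
side.npz
top.npz
```

View pics/top0.png

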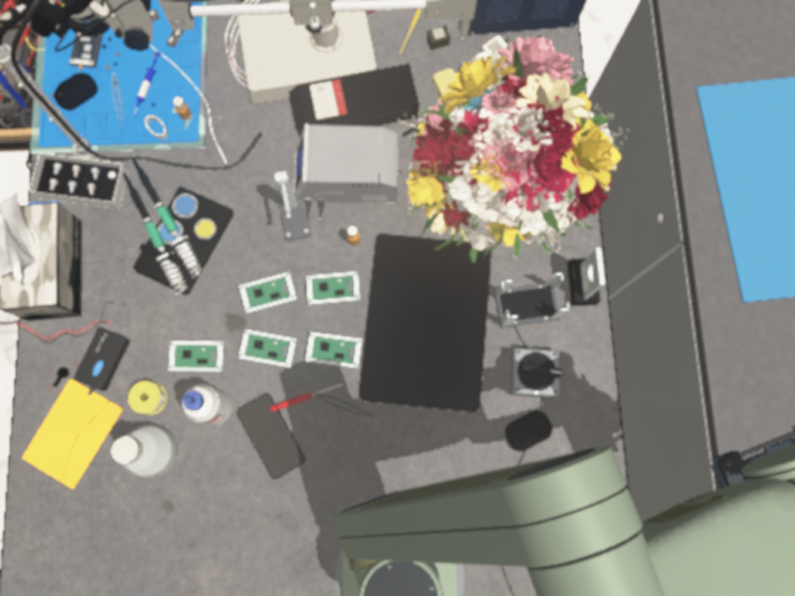

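View pics/side0.png

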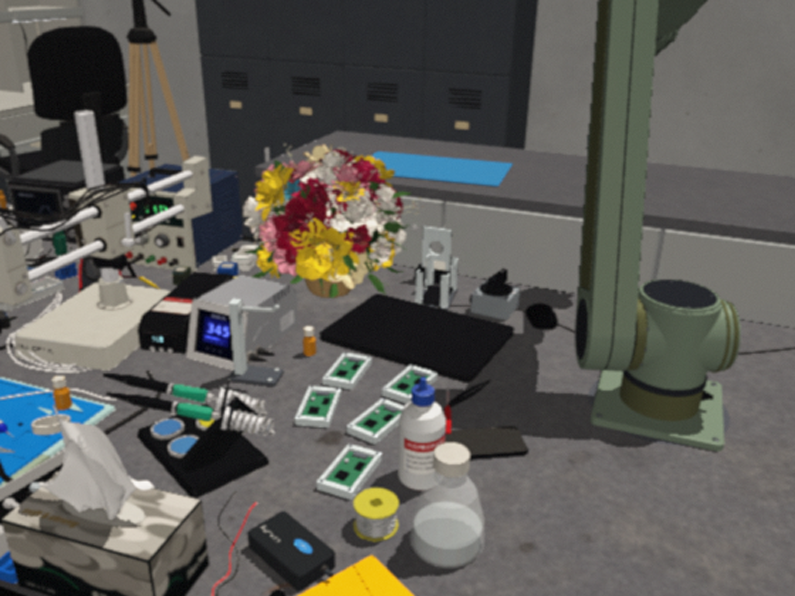

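The top view shows five carriers (display px (267,292), (333,288), (267,348), (333,350), (195,356)). The stand is at (533,300), the tag rest at (587,280), the isolator at (535,370), the peg post at (290,210) and the bottles at (203,402) and (353,235). I'll enlarge it next.

```bash
python3 - <<'E'
from h import *
save('top','a.png',(335,165,445,315),4)
save('top','b.png',(105,110,270,270),4)
save('top','b.png',(105,110,275,260),4)
save('side','c.png',(280,150,380,240),6)
print(ray('top',533/1.42,300/1.42,.05),ray('top',425/1.42,325/1.42,.0),ray('top',290/1.42,235/1.42,0))
E
```

```text
[ 0.48913397 -0.27154179  0.05      ] [ 0.45888498 -0.0692832   0.        ] [0.65157798 0.19032142 0.        ]
```

View pics/a.png

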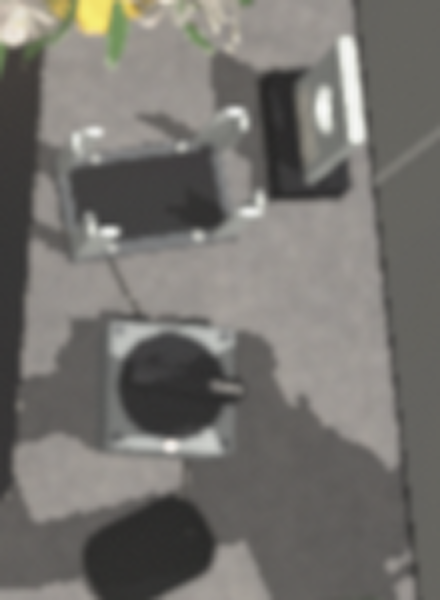

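View pics/b.png

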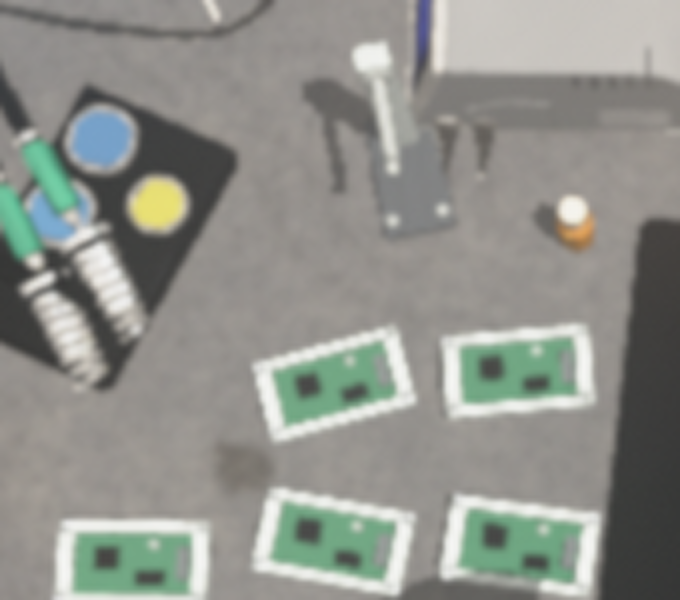

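View pics/c.png

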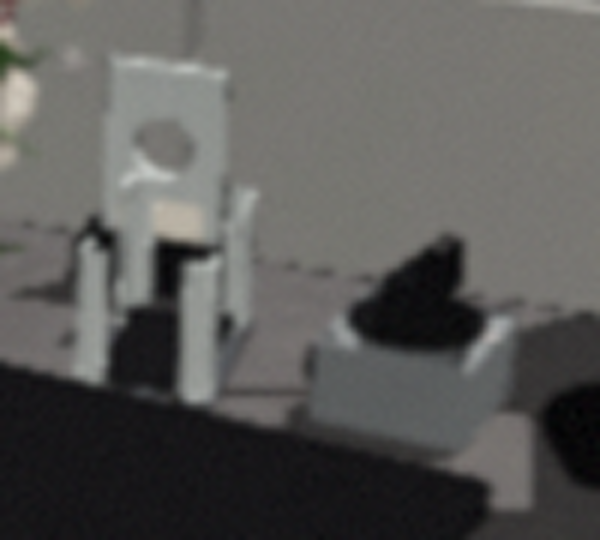

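```bash
python3 - <<'E'
from h import *
save('side','d.png',(140,190,240,290),6)
E
```

```text
(no output)
```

View pics/d.png

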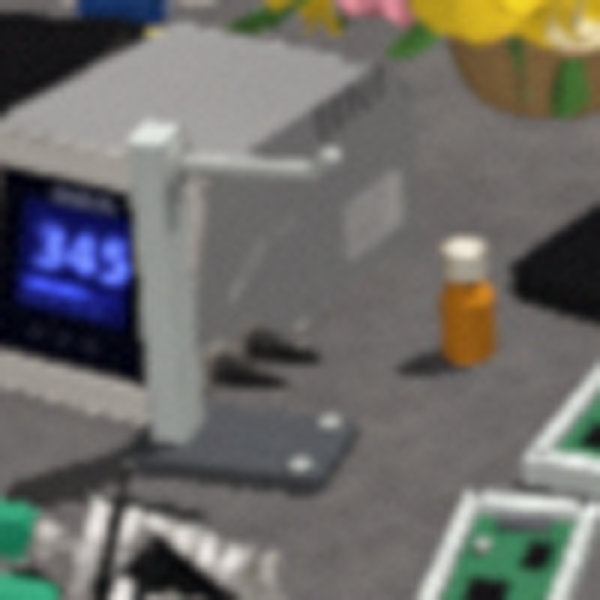

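The peg points towards image right in the side view, about world −x (tip at crop px (330,155), post top at (157,133)). In the top view the tag's wide face runs along world x. Now I'll fit positions.

```bash
cat > car.py <<'E'
from h import *
def cars(n='top',z=.014,box=(100,150,290,290)):
    im=load(n)['im'].astype(int); x0,y0,x1,y1=box
    c=im[y0:y1,x0:x1]; b,g,rr=c[...,0],c[...,1],c[...,2]
    m=((c.min(2)>150)|((g-rr>25)&(g-b>10))).astype(np.uint8)
    m=cv2.morphologyEx(m,cv2.MORPH_CLOSE,np.ones((3,3)))
    out=[]
    for k in cv2.findContours(m,cv2.RETR_EXTERNAL,cv2.CHAIN_APPROX_NONE)[0]:
        if cv2.contourArea(k)<350: continue
        q=cv2.boxPoints(cv2.minAreaRect(k.astype(np.float32)+[x0,y0]))
        P=np.array([ray(n,*p,z)[:2] for p in q.astype(float)]); out.append(rect(P))
    return out
def rect(P):
    e=[P[(i+1)%4]-P[i] for i in range(4)]; L=[np.linalg.norm(v) for v in e]
    i=int(np.argmax([L[0]+L[2],L[1]+L[3]])); d=e[i]-e[i+2]
    a=np.arctan2(d[1],d[0])%np.pi
    return np.round([*P.mean(0),a,max(L[i],L[i+2]),L[1-i]],4)
E
cat > m.py <<'E'
from car import *
for c in cars(): print('car',c)
A=lambda l,z:rect(np.array([ray('top',335+u/4,165+v/4,z)[:2] for u,v in l]))
B=lambda l,z:rect(np.array([ray('top',105+u/4,110+v/4,z)[:2] for u,v in l]))
for l in [[(252,365),(393,327),(415,402),(275,441)],[(442,340),(585,324),(595,402),(450,417)],[(272,487),(414,515),(400,595),(252,567)],[(455,493),(600,515),(592,595),(440,577)]]: print('read',B(l,.014))
print('stand',A([(76,132),(246,112),(263,213),(92,234)],.084),'padcorner',A([(70,178),(213,148),(228,222),(85,242)],.012))
print('iso',A([(109,319),(237,328),(232,455),(107,450)],.048),'bezel',ray('top',335+173/4,165+385/4,.058))
print('tag',A([(338,36),(353,33),(366,140),(350,143)],.128))
def tri(pt,ps):
    O=[];D=[]
    for n,(u,v) in(('top',pt),('side',ps)):
        a=ray(n,u,v,1.);b=ray(n,u,v,0);O.append(a);D.append((b-a)/np.linalg.norm(b-a))
    M=sum(np.eye(3)-np.outer(d,d) for d in D); w=sum((np.eye(3)-np.outer(d,d))@o for o,d in zip(O,D))
    p=np.linalg.solve(M,w); return np.round(p,4),[np.round(np.linalg.norm(np.cross(p-o,d)),4) for o,d in zip(O,D)]
Bp=lambda u,v:(105+u/4,110+v/4); Dp=lambda u,v:(140+u/6,190+v/6)
print('pegtip',tri(Bp(393,168),Dp(330,153)),ray('top',*Bp(393,168),.149))
print('posttop',tri(Bp(372,55),Dp(157,133)),ray('top',*Bp(372,55),.149))
print('foot',[ray('top',*Bp(*p),.008) for p in((388,238),(455,217))],[ray('side',*Dp(*p),.008) for p in((310,485),(355,425))])
Cp=lambda u,v:(280+u/6,150+v/6)
print('tagtop side',[ray('side',*Cp(*p),.128) for p in((112,60),(226,72))],'eye',ray('side',*Cp(163,143),.08))
print('amber',ray('top',*Bp(573,210),.054),'ipa cap',ray('top',192/1.42,402/1.42,.165), 'ipa side',ray('side',424/1.42,385/1.42,.165))
print('bouquet',tri((510/1.42,240/1.42),(330/1.42,290/1.42)))
E
python3 m.py
```

```text
Traceback (most recent call last):
  File "m.py", line 2, in <module>
    for c in cars(): print('car',c)
             ~~~~^^
  File "car.py", line 10, in cars
    q=cv2.boxPoints(cv2.minAreaRect(k.astype(np.float32)+[x0,y0]))
                    ~~~~~~~~~~~~~~~^^^^^^^^^^^^^^^^^^^^^^^^^^^^^^
cv2.error: OpenCV(4.12.0) /io/opencv/modules/imgproc/src/convhull.cpp:143: error: (-215:Assertion failed) total >= 0 && (depth == CV_32F || depth == CV_32S) in function 'convexHull'
```

```bash
sed -i 's/k.astype(np.float32)+\[x0,y0\]/(k+[x0,y0]).astype(np.float32)/' car.py; python3 m.py
```

```text
car [0.4176 0.3698 1.4726 0.1088 0.0717]
car [0.4164 0.108  1.3886 0.1062 0.0628]
car [0.4241 0.234  1.351  0.1081 0.0637]
car [0.5337 0.2334 1.8081 0.1071 0.0644]
car [0.5374 0.1061 1.6212 0.1061 0.0656]
car [0.6241 0.418  0.4226 0.1737 0.0667]
read [0.5323 0.2326 1.8092 0.0999 0.0558]
read [0.5366 0.106  1.6424 0.0997 0.0558]
read [0.423  0.2324 1.3402 0.102  0.055 ]
read [0.4154 0.1061 1.3966 0.1031 0.0547]
stand [ 0.4898 -0.2701  1.654   0.1125  0.068 ] padcorner [ 0.4893 -0.2705  1.708   0.1015  0.0527]
iso [ 0.3539 -0.2674  3.0328  0.0861  0.0841] bezel [ 0.35438217 -0.26658217  0.058     ]
tag [ 0.5302 -0.3803  0.0115  0.0703  0.0099]
pegtip (array([0.6383, 0.1719, 0.1441]), [np.float64(0.0008), np.float64(0.0008)]) [0.63729479 0.17149502 0.149     ]
posttop (array([0.7134, 0.184 , 0.1452]), [np.float64(0.0021), np.float64(0.0021)]) [0.71395202 0.18430916 0.149     ]
foot [array([0.63736395, 0.19552705, 0.008     ]), array([0.65095602, 0.14837395, 0.008     ])] [array([0.63431682, 0.20837838, 0.008     ]), array([0.64111997, 0.15810203, 0.008     ])]
tagtop side [array([ 0.55411508, -0.36562831,  0.128     ]), array([ 0.49055409, -0.37192027,  0.128     ])] eye [ 0.52601975 -0.37601762  0.08      ]
amber [0.63728006 0.06320552 0.054     ] ipa cap [0.31262081 0.33173433 0.165     ] ipa side [0.30854369 0.35261196 0.165     ]
bouquet (array([ 0.6791, -0.2333, -0.0121]), [np.float64(0.052), np.float64(0.052)])
```

```bash
cat >> m.py <<'E'
print('---')
s=1.42
for p in((445,205),(655,235)): print(tri((682/s,245/s),(p[0]/s,p[1]/s)))
for p in((443,255),(650,290)): print(tri((610/s,298/s),(p[0]/s,p[1]/s)))
print('nadir',proj('top',[.2039,.0026,0])*s)
print('bouquet low pt', tri((505/s,245/s),(370/s,285/s)),[ray('top',505/s,245/s,z) for z in(.1,.2)],ray('side',330/s,290/s,0))
print('slab',[ray('top',u/s,v/s,.02) for u,v in((378,236),(492,248),(480,410),(362,400))],tri((480/s,410/s),(455/s,377/s)))
E
python3 m.py | sed -n '/---/,$p'
```

```text
---
(array([ 0.5573, -0.5271,  0.1358]), [np.float64(0.0027), np.float64(0.0027)])
(array([ 0.2755, -0.4141,  0.2529]), [np.float64(0.2409), np.float64(0.2409)])
(array([ 0.5038, -0.4148,  0.0459]), [np.float64(0.0157), np.float64(0.0157)])
(array([ 0.2492, -0.35  ,  0.128 ]), [np.float64(0.2171), np.float64(0.2171)])
nadir [393.04418857 461.09107562]
bouquet low pt (array([ 0.6198, -0.229 ,  0.0216]), [np.float64(0.0123), np.float64(0.0123)]) [array([ 0.58335229, -0.21787474,  0.1       ]), array([ 0.55255941, -0.19998055,  0.2       ])] [ 0.72618205 -0.21476508  0.        ]
slab [array([0.63607444, 0.01520131, 0.02      ]), array([ 0.60287607, -0.20637959,  0.02      ]), array([ 0.29035466, -0.16253534,  0.02      ]), array([0.31743836, 0.05607433, 0.02      ])] (array([ 0.3514, -0.1685, -0.1266]), [np.float64(0.0529), np.float64(0.0529)])
```

>>> {"fn": "arm_command", "kwargs": {"deltas": [{"x":3,"y":2,"yaw":0.11},{"x":3,"y":2,"yaw":0.11},{"x":2.5,"y":3,"yaw":0.11},{"x":2.5,"y":3,"yaw":0.11},{"x":2.5,"y":3,"yaw":0.11},{"x":2,"y":3,"yaw":0.11},{"x":2,"y":3,"yaw":0.11},{"y":3,"yaw":0.11},{"y":3,"yaw":0.11},{"y":2.9,"yaw":0.034,"fingers":0.33},{}], "newtons": 20}}

```text
invalid input
```

```bash
cat >> m.py <<'E'
print('+++')
p,e=tri((514/s,143/s),(325/s,218/s));print(p,e)
for n,a in(('top',106/s/493),('side',75/s/511)): print(n,np.linalg.norm(p-load(n)['T'][:3,3])*a)
for z in (.1,.15,.2,.25): print(z,[ray('top',335+u/4,165+v/4,z)[:2].round(3) for u,v in((115,60),(200,45),(235,45))])
E
python3 m.py | sed -n '/+++/,$p'
```

```text
+++
[ 0.7496 -0.2373  0.1645] [np.float64(0.004), np.float64(0.004)]
top 0.19852670177561257
side 0.16972709232922373
0.1 [array([ 0.562, -0.237]), array([ 0.57 , -0.294]), array([ 0.569, -0.316])]
0.15 [array([ 0.548, -0.228]), array([ 0.555, -0.281]), array([ 0.555, -0.303])]
0.2 [array([ 0.533, -0.218]), array([ 0.541, -0.269]), array([ 0.54, -0.29])]
0.25 [array([ 0.519, -0.208]), array([ 0.526, -0.257]), array([ 0.525, -0.277])]
```

>>> {"fn": "arm_command", "kwargs": {"deltas": [{"x":3,"y":2,"z":0,"yaw":0.11,"fingers":1},{"x":3,"y":2,"z":0,"yaw":0.11,"fingers":1}], "newtons": 20}}

```text
clock: 0.27
tcp_pos: [0.2386, -0.5064, 0.2133]
orientation: [-3.028, -0.835, 0.0]
ft_force: [0.7, -0.2, 0.7]
width: 0.0911
```

>>> {"fn": "arm_command", "kwargs": {"deltas": [{"x":1.44,"y":2.99,"z":0,"yaw":0.1,"fingers":0.33},{"x":1.44,"y":2.99,"z":0,"yaw":0.1,"fingers":0.33},{"x":1.44,"y":2.99,"z":0,"yaw":0.1,"fingers":0.33},{"x":1.44,"y":2.99,"z":0,"yaw":0.1,"fingers":0.33},{"x":1.44,"y":2.99,"z":0,"yaw":0.1,"fingers":0.33},{"x":1.44,"y":2.99,"z":0,"yaw":0.1,"fingers":0.33},{"x":1.44,"y":2.99,"z":0,"yaw":0.1,"fingers":0.33},{"x":1.44,"y":2.99,"z":0,"yaw":0.104,"fingers":0.33},{"x":0,"y":0,"z":-3,"yaw":0,"fingers":0.33},{"x":0,"y":0,"z":-3,"yaw":0,"fingers":0.33},{"x":0,"y":0,"z":0,"yaw":0,"fingers":0.33},{"x":0,"y":0,"z":0,"yaw":0,"fingers":0.33}]}}

```text
clock: 1.27
tcp_pos: [0.3535, -0.2664, 0.1532]
orientation: [-2.459, -1.95, 0.001]
ft_force: [0.1, 0.0, 0.2]
width: 0.0303
```

```bash
python3 - <<'E'
from h import *
print(r.state()); grab('top'); grab('side')
a=cv2.resize(load('top')['im'][215:315,330:440],None,fx=4,fy=4); b=cv2.resize(load('side')['im'][150:250,290:400],None,fx=4,fy=4)
cv2.imwrite('pics/e.png',np.vstack([a,b])[:,:] if 0 else np.hstack([a,b])[:, :800] if 0 else cv2.resize(np.hstack([a,b]),(800,364)))
E
```

```text
{'clock': 1.2667, 'qpos': array([-6.71812769e-01,  1.67036405e-01,  1.94092390e+00,  3.23325338e-06,
        1.03730717e+00, -4.42067020e-01]), 'qvel': array([-1.26624543e-02, -2.50401251e-02, -6.47613410e-02,  2.19920102e-04,
        2.05969211e-03,  2.15269526e-05]), 'joint_efforts': array([ 3.45016988e-01, -2.89259040e+01, -1.91688806e+01,  5.74936811e-02,
        1.08752099e-01, -2.28351746e-03]), 'tcp_pos': array([ 0.3535287 , -0.26643518,  0.15317307]), 'orientation': array([-2.45861978e+00, -1.94995147e+00,  1.30156956e-03]), 'ft_force': array([0.08916994, 0.01803425, 0.24255652]), 'ft_torque': array([-0.03342626, -0.09771473, -0.03167145]), 'width': 0.030263324133475433}
```

View pics/e.png

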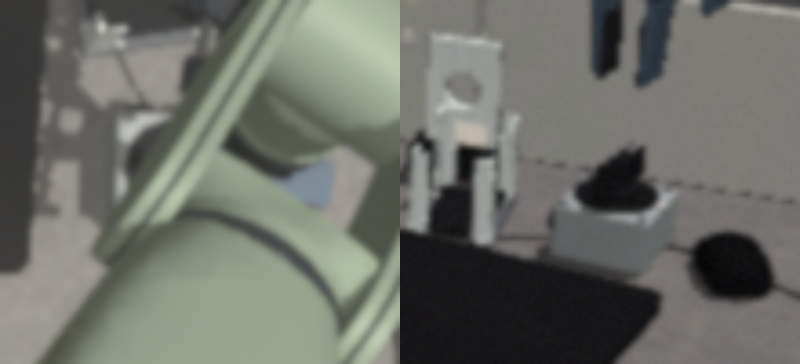

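>>> {"fn": "arm_command", "kwargs": {"deltas": [{"x":0,"y":0,"z":-2.5,"yaw":0,"fingers":0.33},{"x":0,"y":0,"z":-2.5,"yaw":0,"fingers":0.33},{"x":0,"y":0,"z":-2.5,"yaw":0,"fingers":0.33},{"x":0,"y":0,"z":-1.3,"yaw":0,"fingers":0.33},{"x":0,"y":0,"z":0,"yaw":0,"fingers":0.17},{"x":0,"y":0,"z":0,"yaw":0,"fingers":0.17},{"x":0,"y":0,"z":0,"yaw":0,"fingers":0.17},{"x":0,"y":0,"z":0,"yaw":0,"fingers":0.17}], "newtons": 10}}

```text
clock: 2.03
tcp_pos: [0.3546, -0.2681, 0.0673]
orientation: [2.459, 1.951, -0.0]
ft_force: [-1.8, -2.3, 0.5]
width: 0.0156
```

>>> {"fn": "arm_command", "kwargs": {"deltas": [{"x":0,"y":0,"z":0,"yaw":-0.1,"fingers":0.17},{"x":0,"y":0,"z":0,"yaw":-0.1,"fingers":0.17},{"x":0,"y":0,"z":0,"yaw":-0.1,"fingers":0.17},{"x":0,"y":0,"z":0,"yaw":-0.1,"fingers":0.17},{"x":0,"y":0,"z":0,"yaw":-0.1,"fingers":0.17},{"x":0,"y":0,"z":0,"yaw":-0.1,"fingers":0.17},{"x":0,"y":0,"z":0,"yaw":-0.1,"fingers":0.17},{"x":0,"y":0,"z":0,"yaw":-0.1,"fingers":0.17},{"x":0,"y":0,"z":0,"yaw":-0.1,"fingers":0.17},{"x":0,"y":0,"z":0,"yaw":-0.1,"fingers":0.17},{"x":0,"y":0,"z":0,"yaw":-0.1,"fingers":0.17},{"x":0,"y":0,"z":0,"yaw":-0.1,"fingers":0.17},{"x":0,"y":0,"z":0,"yaw":-0.1,"fingers":0.17},{"x":0,"y":0,"z":0,"yaw":-0.1,"fingers":0.17},{"x":0,"y":0,"z":0,"yaw":-0.06,"fingers":0.17},{"x":0,"y":0,"z":0,"yaw":0,"fingers":0.17},{"x":0,"y":0,"z":0,"yaw":0,"fingers":0.17}]}}

```text
clock: 3.45
tcp_pos: [0.3533, -0.2661, 0.0672]
orientation: [-3.135, 0.186, 0.003]
ft_force: [-3.5, 3.1, 6.8]
width: 0.016
```

```bash
python3 -c "
from h import *
s=r.state();print(s['tcp_pos'],s['ft_force'],s['ft_torque'],s['qpos'])"
```

```text
[ 0.35326019 -0.26614207  0.06722449] [-3.53710612  3.07424729  6.77322967] [0.74011848 0.78999137 0.32686641] [-6.71729428e-01  2.73471276e-01  2.06322848e+00  1.08783096e-04
  8.07197151e-01  1.01746178e+00]
```

>>> {"fn": "arm_command", "kwargs": {"deltas": [{"x":0,"y":0,"z":0,"yaw":0,"fingers":0.45},{"x":0,"y":0,"z":0,"yaw":0,"fingers":0.45},{"x":0,"y":0,"z":2,"yaw":0,"fingers":0.45},{"x":0,"y":0,"z":4,"yaw":0,"fingers":0.6},{"x":0,"y":0,"z":4,"yaw":0,"fingers":0.6},{"x":0,"y":0,"z":2,"yaw":0,"fingers":0.6},{"x":2.53,"y":-1.61,"z":0,"yaw":0.06,"fingers":0.6},{"x":2.53,"y":-1.61,"z":0,"yaw":0.06,"fingers":0.6},{"x":2.53,"y":-1.61,"z":0,"yaw":0,"fingers":0.6},{"x":2.53,"y":-1.61,"z":0,"yaw":0,"fingers":0.6},{"x":2.53,"y":-1.61,"z":0,"yaw":0,"fingers":0.6},{"x":2.53,"y":-1.61,"z":0,"yaw":0,"fingers":0.6},{"x":2.53,"y":-1.61,"z":0,"yaw":0,"fingers":0.6},{"x":0,"y":0,"z":0,"yaw":0,"fingers":0.6},{"x":0,"y":0,"z":0,"yaw":0,"fingers":0.6}]}}

```text
clock: 4.7
tcp_pos: [0.5326, -0.3806, 0.1855]
orientation: [3.141, 0.001, 0.001]
ft_force: [-0.1, 1.2, 0.8]
width: 0.0547
```

```bash
python3 - <<'E'
from h import *
grab('top'); grab('side')
a=cv2.resize(load('top')['im'][165:315,335:445],(400,545)); b=cv2.resize(load('side')['im'][130:240,280:360],(396,545))
cv2.imwrite('pics/f.png',np.hstack([a,b]))
E
```

```text
(no output)
```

View pics/f.png

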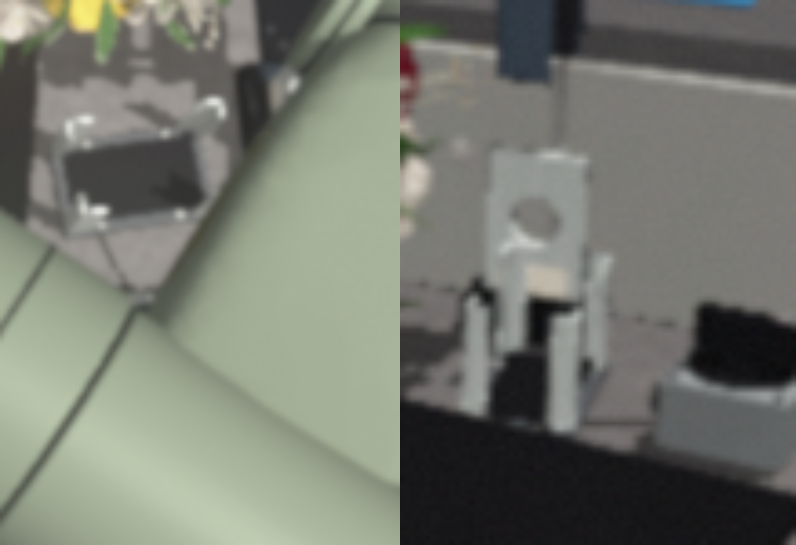

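```bash
python3 - <<'E'
from h import *
f=lambda p:((proj('side',p)-[280,130])*[396/80,545/110]).round()
print(f([.5326,-.3806,.1855]),f([.53,-.38,.128]),f([.564,-.38,.128]),f([.496,-.38,.128]),f([.53,-.38,.08]))
E
```

```text
[133.  63.] [134. 147.] [ 85. 140.] [182. 154.] [131. 214.]
```

>>> {"fn": "arm_command", "kwargs": {"deltas": [{"x":-0.3,"y":0.2,"z":-2.5,"yaw":0,"fingers":0.6},{"x":0,"y":0,"z":-2.5,"yaw":0,"fingers":0.6},{"x":0,"y":0,"z":-2,"yaw":0,"fingers":0.6},{"x":0,"y":0,"z":-1.15,"yaw":0,"fingers":0.6},{"x":0,"y":0,"z":0,"yaw":0,"fingers":0},{"x":0,"y":0,"z":0,"yaw":0,"fingers":0},{"x":0,"y":0,"z":0,"yaw":0,"fingers":0},{"x":0,"y":0,"z":0,"yaw":0,"fingers":0},{"x":0,"y":0,"z":0,"yaw":0,"fingers":0},{"x":0,"y":0,"z":0,"yaw":0,"fingers":0}], "newtons": 20}}

```text
clock: 5.63
tcp_pos: [0.5288, -0.3782, 0.1055]
orientation: [3.14, 0.001, 0.002]
ft_force: [0.5, 0.2, 0.5]
width: 0.0177
```

>>> {"fn": "arm_command", "kwargs": {"deltas": [{"x":0,"y":0,"z":0,"yaw":0,"fingers":0},{"x":0,"y":0,"z":0,"yaw":0,"fingers":0},{"x":0,"y":0,"z":0,"yaw":0,"fingers":0},{"x":0,"y":0,"z":0,"yaw":0,"fingers":0}]}}

```text
clock: 5.97
tcp_pos: [0.5286, -0.3781, 0.1049]
orientation: [3.141, 0.001, 0.001]
ft_force: [0.6, -0.3, 2.2]
width: 0.0085
```

>>> {"fn": "arm_command", "kwargs": {"deltas": [{"x":0,"y":0,"z":1,"yaw":0,"fingers":0},{"x":0,"y":0,"z":2,"yaw":0,"fingers":0},{"x":0,"y":0,"z":2.5,"yaw":0,"fingers":0},{"x":0,"y":0,"z":2.5,"yaw":0,"fingers":0},{"x":-1,"y":0,"z":2.5,"yaw":0,"fingers":0},{"x":-2,"y":0,"z":2.5,"yaw":0,"fingers":0},{"x":-2.5,"y":0,"z":2.5,"yaw":0,"fingers":0},{"x":-2.5,"y":1,"z":0,"yaw":0,"fingers":0},{"x":-2.5,"y":2,"z":0,"yaw":0,"fingers":0},{"x":-2.5,"y":2,"z":0,"yaw":0,"fingers":0},{"x":0,"y":3,"z":0,"yaw":0.1,"fingers":0},{"x":0,"y":3,"z":0,"yaw":0.1,"fingers":0},{"x":0,"y":3,"z":0,"yaw":0.1,"fingers":0},{"x":0,"y":3,"z":0,"yaw":0.1,"fingers":0},{"x":0,"y":3,"z":0,"yaw":0.1,"fingers":0}]}}

```text
clock: 7.22
tcp_pos: [0.3979, -0.1764, 0.26]
orientation: [3.042, 0.785, 0.001]
ft_force: [0.7, -0.4, -0.0]
width: 0.0078
```

```bash
cat >> m.py <<'E'
print('===',tri((213.75,128.75),(172.5,217.5)))
E
sed -i "s/^from car import/from car import/" m.py; python3 m.py | grep ===
```

```text
=== (array([0.7154, 0.1491, 0.1133]), [np.float64(0.0017), np.float64(0.0017)])
```

>>> {"fn": "arm_command", "kwargs": {"deltas": [{"x":0.85,"y":2.72,"z":0,"yaw":0.1033,"fingers":0},{"x":0.85,"y":2.72,"z":0,"yaw":0.1033,"fingers":0},{"x":0.85,"y":2.72,"z":0,"yaw":0.1033,"fingers":0},{"x":0.85,"y":2.72,"z":0,"yaw":0.1033,"fingers":0},{"x":0.85,"y":2.72,"z":0,"yaw":0.1033,"fingers":0},{"x":0.85,"y":2.72,"z":0,"yaw":0.1033,"fingers":0},{"x":0.85,"y":2.72,"z":0,"yaw":0.1033,"fingers":0},{"x":0.85,"y":2.72,"z":0,"yaw":0.1033,"fingers":0},{"x":0.85,"y":2.72,"z":0,"yaw":0.1033,"fingers":0},{"x":0.85,"y":2.72,"z":-1,"yaw":0.1033,"fingers":0},{"x":0.85,"y":2.72,"z":-2,"yaw":0.1033,"fingers":0},{"x":0.85,"y":2.72,"z":-2,"yaw":0.1033,"fingers":0},{"x":1,"y":0,"z":-2,"yaw":0,"fingers":0},{"x":1,"y":0,"z":-1,"yaw":0,"fingers":0},{"x":1.5,"y":0.2,"z":-1,"yaw":0,"fingers":0},{"x":1.5,"y":0.2,"z":-0.5,"yaw":0,"fingers":0},{"x":0,"y":0,"z":0,"yaw":0,"fingers":0},{"x":0,"y":0,"z":0,"yaw":0,"fingers":0}]}}

```text
clock: 8.72
tcp_pos: [0.5507, 0.1518, 0.1645]
orientation: [-2.027, -2.4, 0.001]
ft_force: [-0.1, -0.3, -0.6]
width: 0.0078
```

```bash
python3 - <<'E'
from h import *
grab('top'); grab('side')
a=cv2.resize(load('top')['im'][100:230,160:270],(400,473)); b=cv2.resize(load('side')['im'][140:280,140:258],(400,473))
cv2.imwrite('pics/g.png',np.hstack([a,b]))
E
```

```text
(no output)
```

View pics/g.png

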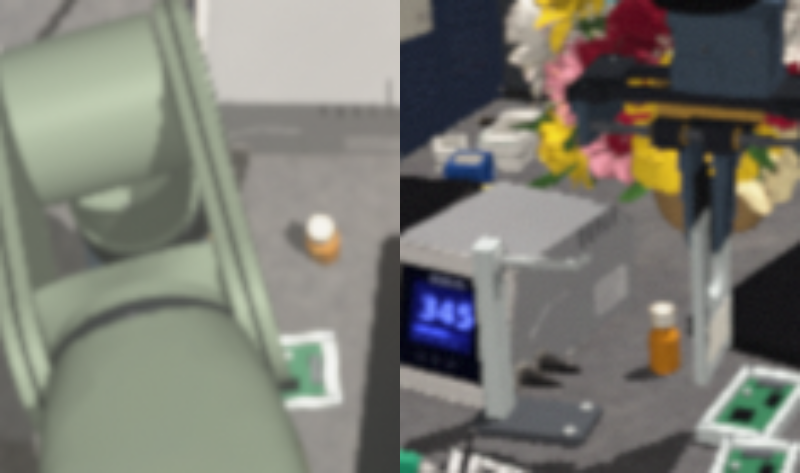

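```bash
python3 - <<'E'
from h import *
s=r.state();p=s['tcp_pos'];w=s['orientation'];R,_=cv2.Rodrigues(w);j=R[:,1];t=R[:,0];print(p,j,t)
f=lambda q:((proj('side',q)-[140,140])*[400/118,473/140]+[400,0]).round()
for z in(-.096,.024):
  for a in(-.034,.034):
    for b in(-.004,.004): print(z,a,b,f(p+t*a+j*b*np.sign(j[0])+[0,0,z]))
print('tip',f([.637,.1717,.1495]),'mid',f([.673,.1775,.1365]),'tcp',f(p))
u=np.array([.986,.169,0]);print('peg frame', (p-[.673,.1775,.1365])@u,(p-[.673,.1775,.1365])@[-.169,.986,0])
E
```

```text
[0.55011389 0.15194112 0.16512884] [9.85803212e-01 1.67904797e-01 8.12206690e-05] [-1.67904796e-01  9.85803215e-01 -9.03554966e-06]
-0.096 -0.034 -0.004 [728. 336.]
-0.096 -0.034 0.004 [718. 335.]
-0.096 0.034 -0.004 [703. 379.]
-0.096 0.034 0.004 [692. 378.]
0.024 -0.034 -0.004 [725. 189.]
0.024 -0.034 0.004 [715. 188.]
0.024 0.034 -0.004 [698. 227.]
0.024 0.034 0.004 [687. 225.]
tip [587. 248.] mid [540. 259.] tcp [708. 238.]
peg frame -0.12548515007157535 -0.0044333024495396825
```

>>> {"fn": "arm_command", "kwargs": {"deltas": [{"x":0.93,"y":0.61,"z":0.1,"yaw":0,"fingers":0},{"x":1,"y":0.17,"z":0,"yaw":0,"fingers":0},{"x":1,"y":0.17,"z":0,"yaw":0,"fingers":0},{"x":1,"y":0.17,"z":0,"yaw":0,"fingers":0},{"x":1,"y":0.17,"z":0,"yaw":0,"fingers":0},{"x":1,"y":0.17,"z":0,"yaw":0,"fingers":0},{"x":1,"y":0.17,"z":0,"yaw":0,"fingers":0},{"x":1,"y":0.17,"z":0,"yaw":0,"fingers":0},{"x":1,"y":0.17,"z":0,"yaw":0,"fingers":0},{"x":0.5,"y":0.1,"z":0,"yaw":0,"fingers":0},{"x":0,"y":0,"z":0,"yaw":0,"fingers":0}]}}

```text
clock: 9.73
tcp_pos: [0.646, 0.1732, 0.1651]
orientation: [2.025, 2.401, 0.001]
ft_force: [0.1, 0.1, -0.3]
width: 0.008
```

>>> {"fn": "arm_command", "kwargs": {"deltas": [{"x":0.8,"y":0.13,"z":0,"yaw":0,"fingers":0},{"x":0.8,"y":0.13,"z":0,"yaw":0,"fingers":0},{"x":0.6,"y":0.1,"z":0,"yaw":0,"fingers":0},{"x":0,"y":0,"z":0,"yaw":0,"fingers":0}]}}

```text
clock: 10.07
tcp_pos: [0.6681, 0.177, 0.1654]
orientation: [2.025, 2.401, 0.001]
ft_force: [-0.4, 0.0, -0.4]
width: 0.0076
```

```bash
python3 - <<'E'
from h import *
grab('side'); save('side','i.png',(140,190,230,280),6)
E
```

```text
(no output)
```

View pics/i.png

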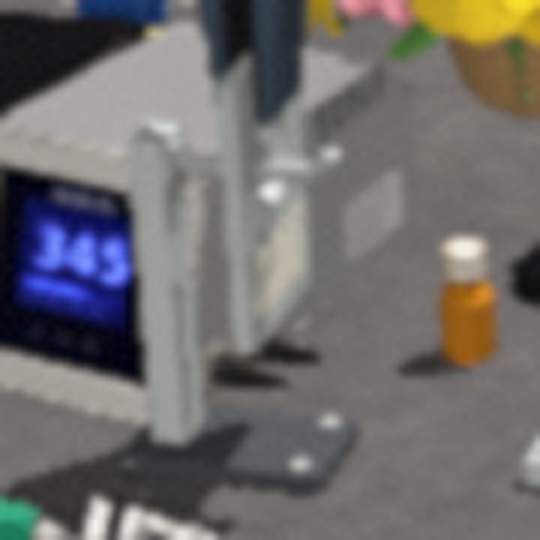

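The peg passes through the eye: peg visible at (185,160) left of the tag, and its tip at (330,155) to the right. Lowering and releasing.

>>> {"fn": "arm_command", "kwargs": {"deltas": [{"x":0,"y":0,"z":-0.5,"yaw":0,"fingers":0},{"x":0,"y":0,"z":-0.5,"yaw":0,"fingers":0},{"x":0,"y":0,"z":-0.4,"yaw":0,"fingers":0},{"x":0,"y":0,"z":-0.2,"yaw":0,"fingers":0},{"x":0,"y":0,"z":0,"yaw":0,"fingers":0.2},{"x":0,"y":0,"z":0,"yaw":0,"fingers":0.2},{"x":0,"y":0,"z":0,"yaw":0,"fingers":0.2},{"x":0,"y":0,"z":0,"yaw":0,"fingers":0.2},{"x":0,"y":0,"z":1,"yaw":0,"fingers":0.2},{"x":0,"y":0,"z":1.5,"yaw":0,"fingers":0.2},{"x":0,"y":0,"z":2.5,"yaw":0,"fingers":0.2},{"x":0,"y":0,"z":2.5,"yaw":0,"fingers":0.3},{"x":-2,"y":-0.3,"z":2,"yaw":0,"fingers":0.5},{"x":-3,"y":-0.5,"z":0,"yaw":0,"fingers":0.8},{"x":-3,"y":-0.5,"z":0,"yaw":0,"fingers":1}]}}

```text
clock: 11.37
tcp_pos: [0.5871, 0.1639, 0.2467]
orientation: [2.024, 2.399, 0.006]
ft_force: [-0.4, 1.3, -0.1]
width: 0.0418
```

```bash
python3 - <<'E'
from car import *
grab('top');grab('side')
for c in cars(): print(c)
save('side','j.png',(130,180,330,360),4)
E
```

```text
[0.4155 0.3714 1.5317 0.1028 0.0545]
[0.4497 0.1761 0.3036 0.1629 0.1465]
[0.5395 0.0823 0.0558 0.0637 0.0578]
[0.6259 0.4188 0.4226 0.1698 0.0667]
```

View pics/j.png

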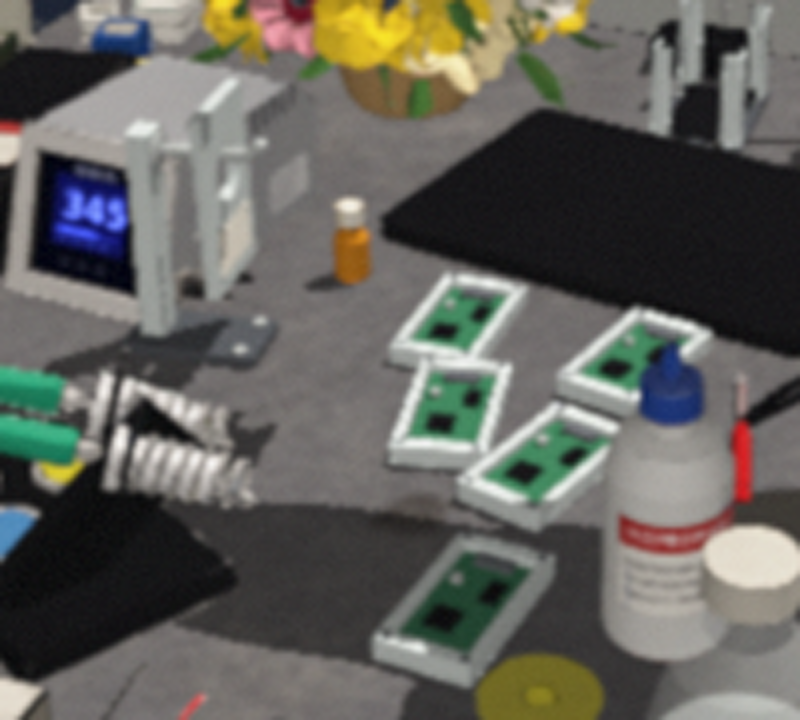

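```bash
python3 - <<'E'
from car import *
S=lambda l:rect(np.array([ray('side',130+u/4,180+v/4,.014)[:2] for u,v in l]))
print('A',S([(427,358),(512,365),(485,458),(392,451)]))
print('B',S([(452,273),(527,287),(460,362),(391,348)]))
print('C',S([(557,402),(635,428),(545,514),(460,487)]))
print('E',S([(465,535),(555,553),(470,668),(375,643)]))
E
```

```text
A [0.4905 0.2124 1.8195 0.1035 0.0535]
B [0.5326 0.1144 1.5875 0.1032 0.0538]
C [0.4177 0.2394 1.4032 0.1036 0.0537]
E [0.4087 0.3751 1.5282 0.102  0.0512]
```

>>> {"fn": "arm_command", "kwargs": {"deltas": [{"x":-2,"y":-2,"z":-2,"yaw":-0.06,"fingers":1},{"x":-2,"y":-2,"z":-2,"yaw":-0.064,"fingers":1},{"x":-1,"y":-1.8,"z":-2,"yaw":0,"fingers":1},{"x":0,"y":0,"z":-3,"yaw":0,"fingers":1},{"x":0,"y":0,"z":-3,"yaw":0,"fingers":1},{"x":0,"y":0,"z":-3,"yaw":0,"fingers":1},{"x":0,"y":0,"z":-3,"yaw":0,"fingers":1},{"x":0,"y":0,"z":-3,"yaw":0,"fingers":1},{"x":0,"y":0,"z":-2,"yaw":0,"fingers":1},{"x":0,"y":0,"z":-1,"yaw":0,"fingers":1},{"x":0,"y":0,"z":0,"yaw":0,"fingers":1}]}}

```text
clock: 12.38
tcp_pos: [0.5363, 0.1057, 0.0027]
orientation: [-2.169, -2.27, 0.004]
ft_force: [-0.0, 0.7, 0.3]
width: 0.0915
```

>>> {"fn": "arm_command", "kwargs": {"deltas": [{"x":0,"y":0,"z":0.1,"yaw":0,"fingers":0.4},{"x":0,"y":0,"z":0,"yaw":0,"fingers":0.4},{"x":0,"y":0,"z":0,"yaw":0,"fingers":0.4},{"x":0,"y":0,"z":0,"yaw":0,"fingers":0.4},{"x":0,"y":0,"z":0,"yaw":0,"fingers":0.4},{"x":0,"y":0,"z":0,"yaw":0,"fingers":0.4},{"x":0,"y":0,"z":0,"yaw":0,"fingers":0.4},{"x":0,"y":0,"z":0,"yaw":0,"fingers":0.4}], "newtons": 35}}

```text
clock: 13.05
tcp_pos: [0.5374, 0.1058, 0.0063]
orientation: [2.169, 2.271, 0.002]
ft_force: [0.1, -0.2, 5.2]
width: 0.0559
```

```bash
python3 - <<'E'
from h import *
print(r.state()['orientation'],r.state()['tcp_pos'])
E
```

```text
[2.16939142e+00 2.27066659e+00 2.24249815e-03] [0.53739615 0.10584811 0.00629119]
```

```bash
python3 - <<'E'
from car import *
A=lambda u,v,z:ray('top',335+u/4,165+v/4,z)[:2]
f=lambda a,b,z:(np.arctan2(*(A(*a,z)-A(*b,z))[::-1]))%np.pi
print('base',f((75,260),(237,236),.008),'top',f((76,132),(246,112),.084),f((92,234),(263,213),.084),'pad',f((85,242),(228,222),.012))
C=lambda u,v,z:ray('side',280+u/6,150+v/6,z)[:2]
print([C(*p,.084).round(3) for p in((90,240),(200,260),(248,190))])
# frame now
grab('top');save('top','k.png',(345,180,415,240),8)
s=r.state();R,_=cv2.Rodrigues(s['orientation']);print('jaw',np.arctan2(R[1,1],R[0,1]))
E
```

```text
base 1.6806200488834129 top 1.6520724663202615 1.6558558757418789 pad 1.6726916519686554
[array([ 0.513, -0.217]), array([ 0.454, -0.214]), array([ 0.459, -0.316])]
jaw 0.045667699196507275
```

View pics/k.png

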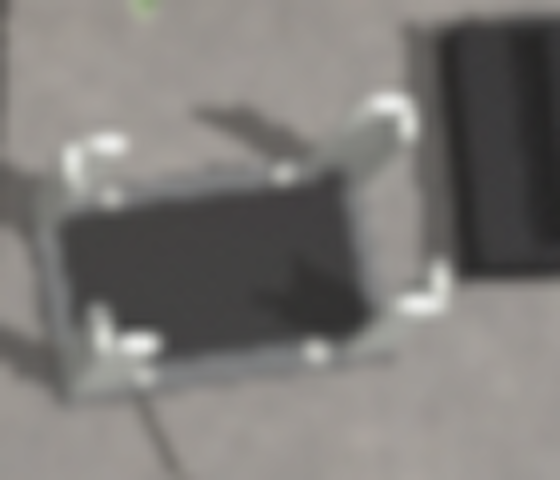

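```bash
python3 - <<'E'
from car import *
K=lambda l,z:np.array([ray('top',345+u/8,180+v/8,z)[:2] for u,v in l])
for l,z in(([(68,140),(412,98),(447,305),(100,350)],.084),([(62,215),(345,175),(372,325),(88,365)],.012),([(112,197),(285,173),(317,350),(147,377)],.009)):
    P=K(l,z);e=lambda a,b:np.arctan2(*(P[a]-P[b])[::-1])%np.pi
    print(P.mean(0),e(0,1),e(3,2),e(0,3),e(1,2), np.linalg.norm(P[0]-P[1]),np.linalg.norm(P[0]-P[3]))
E
```

```text
[ 0.49054264 -0.26957505] 1.6565864869099516 1.6626884595493947 0.07545957702120856 0.07304564918913987 0.11390009665066382 0.07041416374100627
[ 0.49108116 -0.27021676] 1.6753450157483842 1.6736610974967547 0.09643338699233053 0.08767712327419346 0.09899690242278035 0.05307593154620745
[ 0.49030268 -0.27016362] 1.672820739526225 1.6912131485664963 0.1137656492952031 0.09154372467542272 0.060657566636587265 0.0640184568592788
```

>>> {"fn": "arm_command", "kwargs": {"deltas": [{"x":0,"y":0,"z":1,"yaw":0,"fingers":0.4},{"x":0,"y":0,"z":3,"yaw":0,"fingers":0.4},{"x":-0.8,"y":0,"z":3,"yaw":0,"fingers":0.4},{"x":-1.5,"y":-1,"z":3,"yaw":0,"fingers":0.4},{"x":-2,"y":-2.5,"z":2.4,"yaw":0.046,"fingers":0.4},{"x":-2,"y":-3.1,"z":0,"yaw":0,"fingers":0.4},{"x":-1.5,"y":-3.1,"z":0,"yaw":0,"fingers":0.4},{"x":0,"y":-3.1,"z":0,"yaw":0,"fingers":0.4},{"x":0,"y":-3.1,"z":0,"yaw":0,"fingers":0.4},{"x":0,"y":-3.1,"z":0,"yaw":0,"fingers":0.4},{"x":0,"y":-3.1,"z":0,"yaw":0,"fingers":0.4},{"x":0,"y":-3.1,"z":0,"yaw":0,"fingers":0.4},{"x":0,"y":-3.1,"z":0,"yaw":0,"fingers":0.4},{"x":0,"y":-3.1,"z":0,"yaw":0,"fingers":0.4},{"x":0,"y":-3.1,"z":0,"yaw":0,"fingers":0.4},{"x":0,"y":-3.1,"z":0,"yaw":0,"fingers":0.4},{"x":1,"y":0,"z":0,"yaw":0,"fingers":0.4},{"x":1,"y":0,"z":0,"yaw":0,"fingers":0.4},{"x":1,"y":0,"z":0,"yaw":0,"fingers":0.4},{"x":0,"y":0,"z":0,"yaw":0,"fingers":0.4}]}}

```text
clock: 14.77
tcp_pos: [0.4909, -0.2692, 0.1294]
orientation: [2.115, 2.322, 0.002]
ft_force: [0.1, -0.5, -1.8]
width: 0.0555
```

```bash
cat > st.py <<'E'
from car import *
s=r.state();R,_=cv2.Rodrigues(s['orientation']);print(s['clock'],s['tcp_pos'],'jaw',np.arctan2(R[1,1],R[0,1]),s['ft_force'].round(1),s['ft_torque'].round(2),s['width'])
E
cat > carm.py <<'E'
from car import *
def inten(img): 
    c=img.astype(int); b,g,rr=c[...,0],c[...,1],c[...,2]
    return (c.min(2)>150)|((g-rr>25)&(g-b>10))
def model(p,n='top'):
    x,y,a=p;R=np.array([[np.cos(a),-np.sin(a)],[np.sin(a),np.cos(a)]])
    return [np.array([proj(n,[*(R@[u*.05,v*.028]+[x,y]),z]) for u,v in((1,1),(1,-1),(-1,-1),(-1,1))]) for z in(0,.014)]
E
python3 st.py; python3 - <<'E'
from car import *
grab('top')
for c in cars(): print(c)
E
```

```text
14.7667 [ 0.49086698 -0.26916795  0.12943106] jaw 0.09337708275689223 [ 0.1 -0.5 -1.8] [-0.01 -0.17 -0.01] 0.05550189944097924
[0.3114 0.0058 1.0703 0.0704 0.0664]
[0.4151 0.1064 1.3329 0.1025 0.0561]
[0.4211 0.3728 1.5317 0.1058 0.0765]
[0.4724 0.2149 2.867  0.1631 0.1125]
[0.624  0.418  0.4226 0.1739 0.0667]
```

>>> {"fn": "arm_command", "kwargs": {"deltas": [{"x":0,"y":-0.08,"z":-1.5,"yaw":0,"fingers":0.4},{"x":0,"y":0,"z":-1,"yaw":0,"fingers":0.4},{"x":0,"y":0,"z":-1,"yaw":0,"fingers":0.4},{"x":0,"y":0,"z":-1,"yaw":0,"fingers":0.4},{"x":0,"y":0,"z":-1,"yaw":0,"fingers":0.4},{"x":0,"y":0,"z":0,"yaw":0,"fingers":0.4}]}}

```text
clock: 15.32
tcp_pos: [0.4874, -0.27, 0.0721]
orientation: [-2.114, -2.318, 0.001]
ft_force: [0.0, 1.0, -2.5]
width: 0.0556
```

```bash
python3 st.py
```

```text
15.3167 [ 0.48743863 -0.27003179  0.07211772] jaw 0.09190657058665869 [ 0.   1.  -2.5] [ 0.01 -0.08  0.  ] 0.05560142402863086
```

>>> {"fn": "arm_command", "kwargs": {"deltas": [{"x":0,"y":0,"z":-1,"yaw":0,"fingers":0.4},{"x":0,"y":0,"z":-1,"yaw":0,"fingers":0.4},{"x":0,"y":0,"z":-1,"yaw":0,"fingers":0.4},{"x":0,"y":0,"z":-1,"yaw":0,"fingers":0.4},{"x":0,"y":0,"z":0,"yaw":0,"fingers":0.4},{"x":0,"y":0,"z":0,"yaw":0,"fingers":0.4},{"x":0,"y":0,"z":0,"yaw":0,"fingers":0.4}]}}

```text
clock: 15.9
tcp_pos: [0.4889, -0.2711, 0.0345]
orientation: [2.117, 2.321, 0.0]
ft_force: [0.3, -0.5, -1.0]
width: 0.0555
```

>>> {"fn": "arm_command", "kwargs": {"deltas": [{"x":0.15,"y":0.1,"z":-0.5,"yaw":0,"fingers":0.4},{"x":0,"y":0,"z":-0.5,"yaw":0,"fingers":0.4},{"x":0,"y":0,"z":-0.4,"yaw":0,"fingers":0.4},{"x":0,"y":0,"z":-0.3,"yaw":0,"fingers":0.4},{"x":0,"y":0,"z":0,"yaw":0,"fingers":0.4},{"x":0,"y":0,"z":0,"yaw":0,"fingers":0.4}]}}

```text
clock: 16.4
tcp_pos: [0.4901, -0.2698, 0.0182]
orientation: [-2.117, -2.321, -0.0]
ft_force: [-2.0, 1.1, 5.9]
width: 0.0558
```

>>> {"fn": "arm_command", "kwargs": {"deltas": [{"x":0,"y":0,"z":0,"yaw":0,"fingers":0.75},{"x":0,"y":0,"z":0,"yaw":0,"fingers":0.75},{"x":0,"y":0,"z":0,"yaw":0,"fingers":0.75},{"x":0,"y":0,"z":2,"yaw":0,"fingers":0.75},{"x":0,"y":0,"z":3,"yaw":0,"fingers":0.75},{"x":0,"y":0,"z":3,"yaw":0,"fingers":0.75},{"x":0,"y":0,"z":3,"yaw":0,"fingers":0.75},{"x":-3,"y":0,"z":0,"yaw":0,"fingers":1},{"x":-4,"y":0,"z":0,"yaw":0,"fingers":1}]}}

```text
clock: 17.15
tcp_pos: [0.4233, -0.2714, 0.1294]
orientation: [2.11, 2.318, 0.002]
ft_force: [-0.0, 0.1, 0.1]
width: 0.0787
```

```bash
python3 st.py; python3 - <<'E'
from h import *
grab('top')
a=cv2.resize(load('top')['im'][170:265,110:275],None,fx=4.8,fy=4.8); 
cv2.imwrite('pics/l.png',a); save('top','l2.png',(345,180,415,240),4)
b=cv2.imread('pics/l2.png'); a[:200,512:]=0; a[:200,512:792]=b[:200,:280]; cv2.imwrite('pics/l.png',a)
E
```

```text
17.15 [ 0.42325911 -0.27141834  0.12944118] jaw 0.09384644251212994 [-0.   0.1  0.1] [-0.05 -0.01 -0.  ] 0.0786708832273806
```

View pics/l.png

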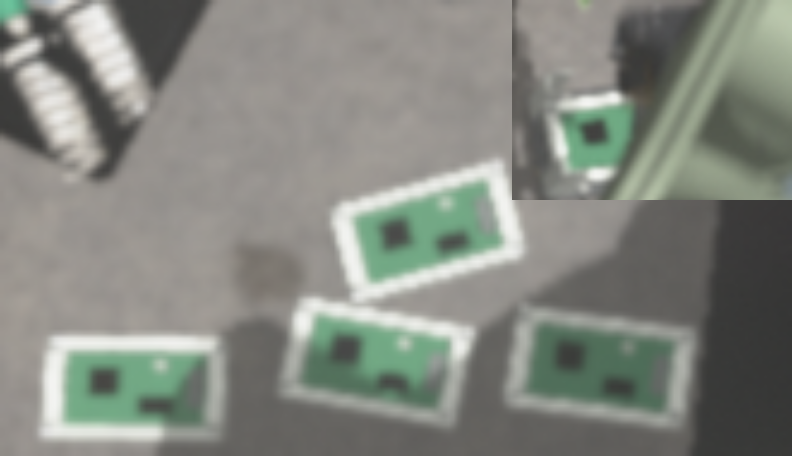

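```bash
python3 - <<'E'
from car import *
B=lambda l:rect(np.array([ray('top',110+u/4.8,170+v/4.8,.014)[:2] for u,v in l]))
for n,l in dict(A=[(332,212),(500,160),(524,252),(355,300)],C=[(302,300),(474,328),(452,425),(282,393)],D=[(525,307),(694,330),(682,427),(508,403)],E=[(46,340),(222,340),(222,436),(42,438)]).items(): print(n,B(l))
E
```

```text
A [0.4969 0.2035 1.8294 0.0998 0.0559]
C [0.4229 0.2323 1.3573 0.0991 0.0561]
D [0.4149 0.106  1.3944 0.0986 0.0554]
E [0.4129 0.3694 1.5373 0.1005 0.0544]
```

>>> {"fn": "arm_command", "kwargs": {"deltas": [{"x":0,"y":3.4,"z":0,"yaw":0,"fingers":1},{"x":0,"y":3.4,"z":0,"yaw":0,"fingers":1},{"x":0,"y":3.4,"z":0,"yaw":0,"fingers":1},{"x":0,"y":3.4,"z":0,"yaw":-0.05,"fingers":1},{"x":0,"y":3.4,"z":0,"yaw":-0.05,"fingers":1},{"x":0,"y":3.4,"z":0,"yaw":-0.05,"fingers":1},{"x":-0.24,"y":3.4,"z":0,"yaw":-0.05,"fingers":1},{"x":-0.2,"y":3.4,"z":0,"yaw":-0.07,"fingers":1},{"x":-0.2,"y":3.4,"z":0,"yaw":0,"fingers":1},{"x":-0.1,"y":3.4,"z":-1,"yaw":0,"fingers":1},{"x":-0.1,"y":3.74,"z":-2,"yaw":0,"fingers":1},{"x":0,"y":0,"z":-3,"yaw":0,"fingers":1},{"x":0,"y":0,"z":-3,"yaw":0,"fingers":1},{"x":0,"y":0,"z":-2,"yaw":0,"fingers":1},{"x":0,"y":0,"z":0,"yaw":0,"fingers":1},{"x":0,"y":0,"z":0,"yaw":0,"fingers":1}]}}

```text
clock: 18.53
tcp_pos: [0.4113, 0.1067, 0.0173]
orientation: [-2.41, -2.014, 0.003]
ft_force: [0.7, -0.2, -0.2]
width: 0.0912
```

```bash
python3 st.py
```

```text
18.5333 [0.41126046 0.1066702  0.01727754] jaw -0.17840557986115488 [ 0.7 -0.2 -0.2] [-0.03 -0.09 -0.02] 0.0911879224516634
```

>>> {"fn": "arm_command", "kwargs": {"deltas": [{"x":0.36,"y":-0.07,"z":-0.7,"yaw":0,"fingers":1},{"x":0,"y":0,"z":-0.6,"yaw":0,"fingers":1},{"x":0,"y":0,"z":0,"yaw":0,"fingers":0.4},{"x":0,"y":0,"z":0,"yaw":0,"fingers":0.4},{"x":0,"y":0,"z":0,"yaw":0,"fingers":0.4},{"x":0,"y":0,"z":0,"yaw":0,"fingers":0.4},{"x":0,"y":0,"z":0,"yaw":0,"fingers":0.4},{"x":0,"y":0,"z":0,"yaw":0,"fingers":0.4},{"x":0,"y":0,"z":0,"yaw":0,"fingers":0.4},{"x":0,"y":0,"z":0,"yaw":0,"fingers":0.4}]}}

```text
clock: 19.37
tcp_pos: [0.4156, 0.1061, 0.0051]
orientation: [2.41, 2.014, 0.001]
ft_force: [-0.4, -0.9, 3.8]
width: 0.0555
```

```bash
python3 st.py
```

```text
19.3667 [0.41560696 0.10605135 0.00510546] jaw -0.1784275292707396 [-0.4 -0.9  3.8] [-0.07 -0.02 -0.07] 0.05548562292184413
```

>>> {"fn": "arm_command", "kwargs": {"deltas": [{"x":0,"y":0,"z":1,"yaw":0,"fingers":0.4},{"x":0,"y":0,"z":3,"yaw":0,"fingers":0.4},{"x":0,"y":0,"z":3.5,"yaw":0,"fingers":0.4},{"x":0,"y":-1.6,"z":3,"yaw":0,"fingers":0.4},{"x":0,"y":-3,"z":2,"yaw":0.05,"fingers":0.4},{"x":0,"y":-3,"z":0,"yaw":0.05,"fingers":0.4},{"x":0,"y":-3,"z":0,"yaw":0.05,"fingers":0.4},{"x":0,"y":-3,"z":0,"yaw":0.05,"fingers":0.4},{"x":0,"y":-3,"z":0,"yaw":0.07,"fingers":0.4},{"x":0,"y":-3,"z":0,"yaw":0,"fingers":0.4},{"x":0,"y":-3,"z":0,"yaw":0,"fingers":0.4},{"x":0,"y":-3,"z":0,"yaw":0,"fingers":0.4},{"x":0,"y":-3,"z":0,"yaw":0,"fingers":0.4},{"x":1,"y":-3,"z":0,"yaw":0,"fingers":0.4},{"x":2,"y":-3,"z":0,"yaw":0,"fingers":0.4},{"x":2,"y":-3,"z":0,"yaw":0,"fingers":0.4},{"x":1.5,"y":0,"z":0,"yaw":0,"fingers":0.4},{"x":1,"y":0,"z":0,"yaw":0,"fingers":0.4},{"x":0,"y":0,"z":0,"yaw":0,"fingers":0.4},{"x":0,"y":0,"z":0,"yaw":0,"fingers":0.4}]}}

```text
clock: 21.03
tcp_pos: [0.4896, -0.2688, 0.1291]
orientation: [-2.114, -2.32, 0.001]
ft_force: [-0.8, -0.2, -1.7]
width: 0.0554
```

```bash
python3 st.py
```

```text
21.0333 [ 0.4896143  -0.2688196   0.12910883] jaw 0.09288723411295009 [-0.8 -0.2 -1.7] [ 0.04 -0.11  0.05] 0.055354650330182636
```

>>> {"fn": "arm_command", "kwargs": {"deltas": [{"x":0.1,"y":-0.1,"z":-1.5,"yaw":0,"fingers":0.4},{"x":0,"y":0,"z":-1.5,"yaw":0,"fingers":0.4},{"x":0,"y":0,"z":-1.5,"yaw":0,"fingers":0.4},{"x":0,"y":0,"z":-1.5,"yaw":0,"fingers":0.4},{"x":0,"y":0,"z":-1.5,"yaw":0,"fingers":0.4},{"x":0,"y":0,"z":-1,"yaw":0,"fingers":0.4},{"x":0,"y":0,"z":0,"yaw":0,"fingers":0.4},{"x":0,"y":0,"z":0,"yaw":0,"fingers":0.4},{"x":0,"y":0,"z":0,"yaw":0,"fingers":0.4}]}}

```text
clock: 21.78
tcp_pos: [0.4918, -0.271, 0.0457]
orientation: [2.116, 2.32, 0.001]
ft_force: [0.2, 1.0, -1.2]
width: 0.0556
```

>>> {"fn": "arm_command", "kwargs": {"deltas": [{"x":-0.1,"y":0.1,"z":-0.5,"yaw":0,"fingers":0.4},{"x":0,"y":0,"z":-0.4,"yaw":0,"fingers":0.4},{"x":0,"y":0,"z":-0.3,"yaw":0,"fingers":0.4},{"x":0,"y":0,"z":-0.25,"yaw":0,"fingers":0.4},{"x":0,"y":0,"z":0,"yaw":0,"fingers":0.4},{"x":0,"y":0,"z":0,"yaw":0,"fingers":0.4}]}}

```text
clock: 22.28
tcp_pos: [0.4903, -0.2699, 0.0311]
orientation: [-2.117, -2.321, -0.0]
ft_force: [-2.4, 1.0, 4.8]
width: 0.0559
```

>>> {"fn": "arm_command", "kwargs": {"deltas": [{"x":0,"y":0,"z":0,"yaw":0,"fingers":0.73},{"x":0,"y":0,"z":0,"yaw":0,"fingers":0.73},{"x":0,"y":0,"z":0,"yaw":0,"fingers":0.73},{"x":0,"y":0,"z":2,"yaw":0,"fingers":0.73},{"x":0,"y":0,"z":3,"yaw":0,"fingers":0.73},{"x":0,"y":0,"z":3,"yaw":0,"fingers":0.73},{"x":-2,"y":1,"z":2,"yaw":0,"fingers":0.73},{"x":-3,"y":2.5,"z":0,"yaw":0,"fingers":0.73},{"x":-2,"y":3.4,"z":0,"yaw":0,"fingers":0.73},{"x":0,"y":3.4,"z":0,"yaw":0,"fingers":0.73},{"x":0,"y":3.4,"z":0,"yaw":0,"fingers":0.73},{"x":0,"y":3.4,"z":0,"yaw":0,"fingers":0.73},{"x":0,"y":3.4,"z":0,"yaw":0,"fingers":0.73},{"x":0,"y":3.4,"z":0,"yaw":0,"fingers":0.73},{"x":0,"y":3.4,"z":0,"yaw":0,"fingers":0.73}]}}

```text
clock: 23.53
tcp_pos: [0.4203, 0.0045, 0.1305]
orientation: [2.117, 2.32, 0.001]
ft_force: [0.2, -0.3, 0.8]
width: 0.0666
```

>>> {"fn": "arm_command", "kwargs": {"deltas": [{"x":1,"y":3.4,"z":0,"yaw":0.05,"fingers":0.73},{"x":2,"y":3.4,"z":0,"yaw":0.05,"fingers":0.73},{"x":2,"y":3.4,"z":0,"yaw":0.067,"fingers":0.73},{"x":2,"y":3.4,"z":0,"yaw":0,"fingers":0.73},{"x":0.7,"y":3.4,"z":-1,"yaw":0,"fingers":0.73},{"x":0,"y":3,"z":-2,"yaw":0,"fingers":0.73},{"x":0,"y":0,"z":-2,"yaw":0,"fingers":0.73},{"x":0,"y":0,"z":-2,"yaw":0,"fingers":0.73},{"x":0,"y":0,"z":-2,"yaw":0,"fingers":0.73},{"x":0,"y":0,"z":0,"yaw":0,"fingers":0.73},{"x":0,"y":0,"z":0,"yaw":0,"fingers":0.73},{"x":0,"y":0,"z":0,"yaw":0,"fingers":0.73}]}}

```text
clock: 24.53
tcp_pos: [0.4983, 0.2032, 0.0412]
orientation: [1.916, 2.488, 0.002]
ft_force: [0.1, -0.3, -0.7]
width: 0.0666
```

```bash
python3 st.py; python3 -c "
from h import *
grab('side');save('side','n.png',(210,200,340,310),6)"
```

```text
24.5333 [0.49825624 0.20320353 0.04121452] jaw 0.2583465703544798 [ 0.1 -0.3 -0.7] [-0.05 -0.1  -0.01] 0.06659086253443618
```

View pics/n.png

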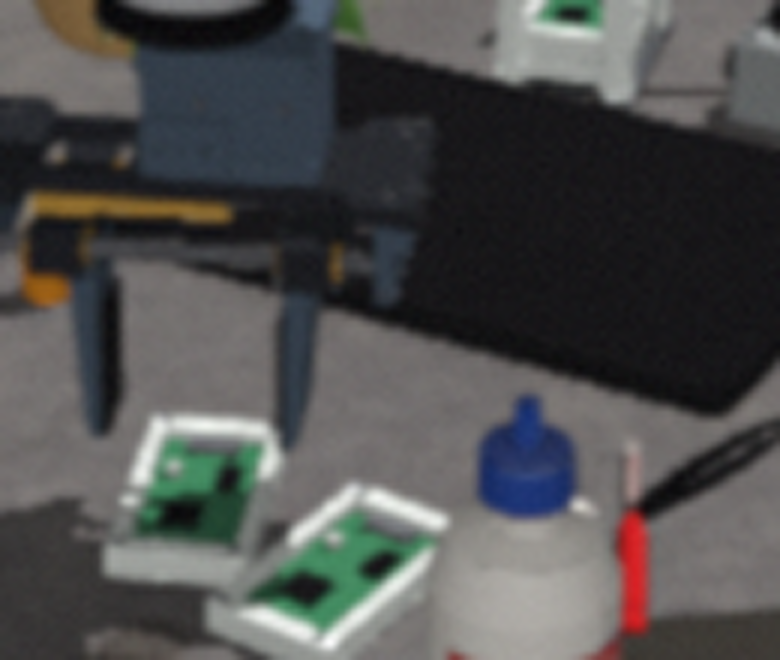

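>>> {"fn": "arm_command", "kwargs": {"deltas": [{"x":-0.13,"y":0,"z":-1,"yaw":0,"fingers":0.73},{"x":0,"y":0,"z":-1,"yaw":0,"fingers":0.73},{"x":0,"y":0,"z":-1,"yaw":0,"fingers":0.73},{"x":0,"y":0,"z":-0.7,"yaw":0,"fingers":0.73},{"x":0,"y":0,"z":0,"yaw":0,"fingers":0.73},{"x":0,"y":0,"z":0,"yaw":0,"fingers":0.73}]}}

```text
clock: 25.08
tcp_pos: [0.4957, 0.2028, 0.0026]
orientation: [-1.916, -2.489, 0.002]
ft_force: [-0.3, -0.2, -0.2]
width: 0.0665
```

>>> {"fn": "arm_command", "kwargs": {"deltas": [{"x":0,"y":0,"z":0.1,"yaw":0,"fingers":0.4},{"x":0,"y":0,"z":0,"yaw":0,"fingers":0.4},{"x":0,"y":0,"z":0,"yaw":0,"fingers":0.4},{"x":0,"y":0,"z":0,"yaw":0,"fingers":0.4},{"x":0,"y":0,"z":0,"yaw":0,"fingers":0.4},{"x":0,"y":0,"z":0,"yaw":0,"fingers":0.4}]}}

```text
clock: 25.58
tcp_pos: [0.4967, 0.2033, 0.0048]
orientation: [1.916, 2.489, 0.002]
ft_force: [0.5, -0.6, 1.3]
width: 0.0553
```

```bash
python3 st.py
```

```text
25.5833 [0.49672301 0.20325814 0.00478784] jaw 0.25867582419450436 [ 0.5 -0.6  1.3] [ 0.07 -0.28  0.03] 0.055325379103410906
```

>>> {"fn": "arm_command", "kwargs": {"deltas": [{"x":0,"y":0,"z":1,"yaw":0,"fingers":0.4},{"x":0,"y":0,"z":3,"yaw":0,"fingers":0.4},{"x":0,"y":0,"z":3.5,"yaw":0,"fingers":0.4},{"x":0,"y":-2,"z":3,"yaw":0,"fingers":0.4},{"x":-2,"y":-3.2,"z":2,"yaw":-0.05,"fingers":0.4},{"x":-2,"y":-3.2,"z":0,"yaw":-0.05,"fingers":0.4},{"x":-2,"y":-3.2,"z":0,"yaw":-0.067,"fingers":0.4},{"x":-1.5,"y":-3.2,"z":0,"yaw":0,"fingers":0.4},{"x":0,"y":-3.2,"z":0,"yaw":0,"fingers":0.4},{"x":0,"y":-3.2,"z":0,"yaw":0,"fingers":0.4},{"x":0,"y":-3.2,"z":0,"yaw":0,"fingers":0.4},{"x":0,"y":-3.2,"z":0,"yaw":0,"fingers":0.4},{"x":0,"y":-3.2,"z":0,"yaw":0,"fingers":0.4},{"x":0,"y":-3.2,"z":0,"yaw":0,"fingers":0.4},{"x":0,"y":-3.2,"z":0,"yaw":0,"fingers":0.4},{"x":0.5,"y":-3.2,"z":0,"yaw":0,"fingers":0.4},{"x":2,"y":-3.2,"z":0,"yaw":0,"fingers":0.4},{"x":2,"y":-0.5,"z":0,"yaw":0,"fingers":0.4},{"x":2,"y":0,"z":0,"yaw":0,"fingers":0.4},{"x":0.4,"y":0,"z":0,"yaw":0,"fingers":0.4}]}}

```text
clock: 27.25
tcp_pos: [0.493, -0.2382, 0.1291]
orientation: [2.117, 2.318, 0.002]
ft_force: [0.7, 1.0, -0.5]
width: 0.0556
```

>>> {"fn": "arm_command", "kwargs": {"deltas": [{"x":0,"y":0,"z":-1,"yaw":0,"fingers":0.4},{"x":0,"y":0,"z":0,"yaw":0,"fingers":0.4},{"x":0,"y":0,"z":0,"yaw":0,"fingers":0.4}]}}

```text
clock: 27.5
tcp_pos: [0.4886, -0.2361, 0.1179]
orientation: [-2.114, -2.319, 0.002]
ft_force: [-0.5, 0.7, -0.8]
width: 0.0559
```

```bash
python3 st.py
```

```text
27.5 [ 0.4885823  -0.23613261  0.11788525] jaw 0.09210846071648542 [-0.5  0.7 -0.8] [ 0.   -0.08  0.01] 0.0558730023772753
```

>>> {"fn": "arm_command", "kwargs": {"deltas": [{"x":0.1,"y":-1.7,"z":0,"yaw":0,"fingers":0.4},{"x":0.1,"y":-1.7,"z":0,"yaw":0,"fingers":0.4},{"x":0,"y":0,"z":0,"yaw":0,"fingers":0.4},{"x":0,"y":0,"z":0,"yaw":0,"fingers":0.4}]}}

```text
clock: 27.83
tcp_pos: [0.4917, -0.2711, 0.1189]
orientation: [-2.118, -2.319, -0.0]
ft_force: [0.4, 0.9, -1.0]
width: 0.056
```

>>> {"fn": "arm_command", "kwargs": {"deltas": [{"x":0,"y":0,"z":-1.5,"yaw":0,"fingers":0.4},{"x":0,"y":0,"z":-1.5,"yaw":0,"fingers":0.4},{"x":0,"y":0,"z":-1.5,"yaw":0,"fingers":0.4},{"x":0,"y":0,"z":-1,"yaw":0,"fingers":0.4},{"x":0,"y":0,"z":0,"yaw":0,"fingers":0.4},{"x":0,"y":0,"z":0,"yaw":0,"fingers":0.4},{"x":0,"y":0,"z":0,"yaw":0,"fingers":0.4}]}}

```text
clock: 28.42
tcp_pos: [0.4931, -0.2711, 0.0646]
orientation: [2.116, 2.32, 0.001]
ft_force: [-0.1, -0.5, -0.9]
width: 0.0558
```

>>> {"fn": "arm_command", "kwargs": {"deltas": [{"x":-0.25,"y":0.1,"z":-0.6,"yaw":0,"fingers":0.4},{"x":0,"y":0,"z":-0.5,"yaw":0,"fingers":0.4},{"x":0,"y":0,"z":-0.4,"yaw":0,"fingers":0.4},{"x":0,"y":0,"z":-0.3,"yaw":0,"fingers":0.4},{"x":0,"y":0,"z":-0.15,"yaw":0,"fingers":0.4},{"x":0,"y":0,"z":0,"yaw":0,"fingers":0.4},{"x":0,"y":0,"z":0,"yaw":0,"fingers":0.4}]}}

```text
clock: 29.0
tcp_pos: [0.4899, -0.2701, 0.0448]
orientation: [-2.117, -2.32, -0.0]
ft_force: [-2.9, 2.4, 4.1]
width: 0.0558
```

>>> {"fn": "arm_command", "kwargs": {"deltas": [{"x":0,"y":0,"z":0,"yaw":0,"fingers":0.73},{"x":0,"y":0,"z":0,"yaw":0,"fingers":0.73},{"x":0,"y":0,"z":0,"yaw":0,"fingers":0.73},{"x":0,"y":0,"z":2,"yaw":0,"fingers":0.73},{"x":0,"y":0,"z":3,"yaw":0,"fingers":0.73},{"x":0,"y":0,"z":3,"yaw":0,"fingers":0.73},{"x":-2,"y":1,"z":0,"yaw":0,"fingers":0.73},{"x":-3,"y":2.2,"z":0,"yaw":0,"fingers":0.8},{"x":-1.7,"y":3.4,"z":0,"yaw":0,"fingers":0.9},{"x":0,"y":3.4,"z":0,"yaw":0,"fingers":1},{"x":0,"y":3.4,"z":0,"yaw":0,"fingers":1},{"x":0,"y":3.4,"z":0,"yaw":0,"fingers":1},{"x":0,"y":3.4,"z":0,"yaw":0,"fingers":1},{"x":0,"y":3.4,"z":0,"yaw":0,"fingers":1},{"x":0,"y":3.4,"z":0,"yaw":0,"fingers":1}]}}

```text
clock: 30.25
tcp_pos: [0.4231, 0.0013, 0.1244]
orientation: [2.117, 2.32, 0.001]
ft_force: [1.7, -0.1, 0.3]
width: 0.091
```

>>> {"fn": "arm_command", "kwargs": {"deltas": [{"x":0,"y":3.4,"z":0,"yaw":-0.05,"fingers":1},{"x":0,"y":3.4,"z":0,"yaw":-0.05,"fingers":1},{"x":0,"y":3.4,"z":0,"yaw":-0.05,"fingers":1},{"x":0,"y":3.4,"z":0,"yaw":-0.05,"fingers":1},{"x":0,"y":3.4,"z":0,"yaw":-0.05,"fingers":1},{"x":0,"y":3.4,"z":0,"yaw":-0.055,"fingers":1},{"x":0,"y":2.8,"z":-2,"yaw":0,"fingers":1},{"x":0,"y":0,"z":-2,"yaw":0,"fingers":1},{"x":0,"y":0,"z":-2,"yaw":0,"fingers":1},{"x":0,"y":0,"z":-2,"yaw":0,"fingers":1},{"x":0,"y":0,"z":-2,"yaw":0,"fingers":1},{"x":0,"y":0,"z":0,"yaw":0,"fingers":1},{"x":0,"y":0,"z":0,"yaw":0,"fingers":1},{"x":0,"y":0,"z":0,"yaw":0,"fingers":1}]}}

```text
clock: 31.42
tcp_pos: [0.4239, 0.2322, 0.0251]
orientation: [2.445, 1.972, 0.003]
ft_force: [0.9, 0.3, 0.3]
width: 0.091
```

```bash
python3 st.py
```

```text
31.4167 [0.4239372  0.23217871 0.02513941] jaw -0.21352996278844416 [0.9 0.3 0.3] [ 0.01 -0.04 -0.04] 0.0910039408204004
```

>>> {"fn": "arm_command", "kwargs": {"deltas": [{"x":-0.1,"y":0,"z":-1,"yaw":0,"fingers":1},{"x":0,"y":0,"z":-1.1,"yaw":0,"fingers":1},{"x":0,"y":0,"z":0,"yaw":0,"fingers":1},{"x":0,"y":0,"z":0,"yaw":0,"fingers":0.4},{"x":0,"y":0,"z":0,"yaw":0,"fingers":0.4},{"x":0,"y":0,"z":0,"yaw":0,"fingers":0.4},{"x":0,"y":0,"z":0,"yaw":0,"fingers":0.4},{"x":0,"y":0,"z":0,"yaw":0,"fingers":0.4},{"x":0,"y":0,"z":0,"yaw":0,"fingers":0.4},{"x":0,"y":0,"z":0,"yaw":0,"fingers":0.4},{"x":0,"y":0,"z":0,"yaw":0,"fingers":0.4}]}}

```text
clock: 32.33
tcp_pos: [0.4223, 0.2319, 0.0037]
orientation: [2.445, 1.972, 0.001]
ft_force: [-0.4, -0.2, 4.3]
width: 0.0558
```

```bash
python3 st.py
```

```text
32.3333 [0.42231898 0.23189814 0.00368021] jaw -0.2134030086719485 [-0.4 -0.2  4.3] [-0.06  0.07 -0.02] 0.055806312483132094
```

>>> {"fn": "arm_command", "kwargs": {"deltas": [{"x":0,"y":0,"z":1,"yaw":0,"fingers":0.4},{"x":0,"y":0,"z":3,"yaw":0,"fingers":0.4},{"x":0,"y":0,"z":3.5,"yaw":0,"fingers":0.4},{"x":0,"y":-2.2,"z":3,"yaw":0,"fingers":0.4},{"x":0,"y":-3.2,"z":2,"yaw":0.05,"fingers":0.4},{"x":0,"y":-3.2,"z":0,"yaw":0.05,"fingers":0.4},{"x":0,"y":-3.2,"z":0,"yaw":0.05,"fingers":0.4},{"x":0,"y":-3.2,"z":0,"yaw":0.05,"fingers":0.4},{"x":0,"y":-3.2,"z":0,"yaw":0.05,"fingers":0.4},{"x":0,"y":-3.2,"z":0,"yaw":0.055,"fingers":0.4},{"x":0,"y":-3.2,"z":0,"yaw":0,"fingers":0.4},{"x":0,"y":-3.2,"z":0,"yaw":0,"fingers":0.4},{"x":0,"y":-3.2,"z":0,"yaw":0,"fingers":0.4},{"x":0,"y":-3.2,"z":0,"yaw":0,"fingers":0.4},{"x":0,"y":-3.2,"z":0,"yaw":0,"fingers":0.4},{"x":0,"y":-3.2,"z":0,"yaw":0,"fingers":0.4},{"x":0.8,"y":-3.2,"z":0,"yaw":0,"fingers":0.4},{"x":2,"y":-3.2,"z":0,"yaw":0,"fingers":0.4},{"x":2,"y":-3.2,"z":0,"yaw":0,"fingers":0.4}]}}

```text
clock: 33.92
tcp_pos: [0.4696, -0.2717, 0.1279]
orientation: [-2.118, -2.319, 0.0]
ft_force: [1.0, -0.1, -0.4]
width: 0.0557
```

>>> {"fn": "arm_command", "kwargs": {"deltas": [{"x":2,"y":0,"z":0,"yaw":0,"fingers":0.4},{"x":0,"y":0,"z":0,"yaw":0,"fingers":0.4},{"x":0,"y":0,"z":0,"yaw":0,"fingers":0.4},{"x":0,"y":0,"z":0,"yaw":0,"fingers":0.4}]}}

```text
clock: 34.25
tcp_pos: [0.489, -0.2694, 0.1275]
orientation: [-2.115, -2.319, 0.001]
ft_force: [-0.2, 0.3, -1.3]
width: 0.0557
```

```bash
python3 st.py
```

```text
34.25 [ 0.48901666 -0.26940141  0.1275398 ] jaw 0.09205820327702469 [-0.2  0.3 -1.3] [-0.03 -0.15  0.05] 0.05569787419065186
```

>>> {"fn": "arm_command", "kwargs": {"deltas": [{"x":0.1,"y":0,"z":-1.5,"yaw":0,"fingers":0.4},{"x":0,"y":0,"z":-1.5,"yaw":0,"fingers":0.4},{"x":0,"y":0,"z":-1.2,"yaw":0,"fingers":0.4},{"x":0,"y":0,"z":-1,"yaw":0,"fingers":0.4},{"x":0,"y":0,"z":0,"yaw":0,"fingers":0.4},{"x":0,"y":0,"z":0,"yaw":0,"fingers":0.4},{"x":0,"y":0,"z":0,"yaw":0,"fingers":0.4}]}}

```text
clock: 34.83
tcp_pos: [0.4914, -0.2702, 0.0771]
orientation: [2.116, 2.32, 0.0]
ft_force: [0.5, 0.9, -1.2]
width: 0.0556
```

>>> {"fn": "arm_command", "kwargs": {"deltas": [{"x":-0.1,"y":0,"z":-0.6,"yaw":0,"fingers":0.4},{"x":0,"y":0,"z":-0.5,"yaw":0,"fingers":0.4},{"x":0,"y":0,"z":-0.4,"yaw":0,"fingers":0.4},{"x":0,"y":0,"z":-0.3,"yaw":0,"fingers":0.4},{"x":0,"y":0,"z":-0.15,"yaw":0,"fingers":0.4},{"x":0,"y":0,"z":0,"yaw":0,"fingers":0.4},{"x":0,"y":0,"z":0,"yaw":0,"fingers":0.4}]}}

```text
clock: 35.42
tcp_pos: [0.4899, -0.2701, 0.0577]
orientation: [-2.117, -2.321, 0.0]
ft_force: [-2.2, 1.0, 5.5]
width: 0.0554
```

>>> {"fn": "arm_command", "kwargs": {"deltas": [{"x":0,"y":0,"z":0,"yaw":0,"fingers":0.73},{"x":0,"y":0,"z":0,"yaw":0,"fingers":0.73},{"x":0,"y":0,"z":0,"yaw":0,"fingers":0.73},{"x":0,"y":0,"z":2,"yaw":0,"fingers":0.73},{"x":0,"y":0,"z":3,"yaw":0,"fingers":0.73},{"x":0,"y":0,"z":3,"yaw":0,"fingers":0.73},{"x":-2,"y":1,"z":3,"yaw":0,"fingers":0.73},{"x":-3,"y":2.2,"z":2,"yaw":0,"fingers":0.8},{"x":-2.7,"y":3.3,"z":0,"yaw":0,"fingers":0.9},{"x":0,"y":3.3,"z":0,"yaw":0,"fingers":1},{"x":0,"y":3.3,"z":0,"yaw":0,"fingers":1},{"x":0,"y":3.3,"z":0,"yaw":0,"fingers":1}]}}

```text
clock: 36.42
tcp_pos: [0.4136, -0.1061, 0.1869]
orientation: [2.118, 2.319, 0.001]
ft_force: [1.9, 0.1, -0.8]
width: 0.0912
```

```bash
python3 st.py; python3 - <<'E'
from car import *
grab('top')
for c in cars(): print(c)
grab('side')
E
```

```text
36.4167 [ 0.41357157 -0.10611167  0.18685389] jaw 0.09013895322680351 [ 1.9  0.1 -0.8] [-0.01 -0.15  0.  ] 0.09119606060274986
[0.4196 0.3701 1.5317 0.1112 0.0737]
[0.624  0.418  0.4226 0.1739 0.0667]
```

>>> {"fn": "arm_command", "kwargs": {"deltas": [{"x":0,"y":3.3,"z":0,"yaw":0,"fingers":1},{"x":0,"y":3.3,"z":0,"yaw":0,"fingers":1},{"x":0,"y":3.3,"z":0,"yaw":0,"fingers":1},{"x":0,"y":3.3,"z":0,"yaw":-0.07,"fingers":1},{"x":0,"y":3.3,"z":0,"yaw":-0.07,"fingers":1},{"x":0,"y":3.3,"z":0,"yaw":-0.07,"fingers":1},{"x":0,"y":3.3,"z":0,"yaw":-0.07,"fingers":1},{"x":0,"y":3.3,"z":0,"yaw":-0.07,"fingers":1},{"x":0,"y":3.3,"z":0,"yaw":-0.07,"fingers":1},{"x":0,"y":3.3,"z":0,"yaw":-0.07,"fingers":1},{"x":0,"y":3.3,"z":0,"yaw":-0.085,"fingers":1},{"x":0,"y":3.3,"z":0,"yaw":0,"fingers":1},{"x":0,"y":3.3,"z":0,"yaw":0,"fingers":1},{"x":0,"y":3.3,"z":0,"yaw":0,"fingers":1},{"x":0,"y":2.5,"z":0,"yaw":0,"fingers":1},{"x":0,"y":0,"z":0,"yaw":0,"fingers":1},{"x":0,"y":0,"z":0,"yaw":0,"fingers":1},{"x":0,"y":0,"z":0,"yaw":0,"fingers":1}]}}

```text
clock: 38.02
tcp_pos: [0.4144, 0.3788, 0.186]
orientation: [2.688, 1.624, -0.002]
ft_force: [0.3, 0.9, 0.2]
width: 0.0914
```

```bash
python3 st.py; python3 -c "
from h import *
grab('side')
a=cv2.resize(load('side')['im'][190:390,200:360],(600,600)*1) if 0 else cv2.resize(load('side')['im'][180:390,190:360],None,fx=2.7,fy=2.7)
b=cv2.resize(load('side')['im'][150:215,310:375],None,fx=5,fy=5)
o=np.zeros((567,790,3),np.uint8);o[:,:459]=a;o[:325,459:784]=b;cv2.imwrite('pics/p.png',o)"
```

```text
38.0167 [0.4143801  0.37876548 0.18603582] jaw -0.48360981158478034 [0.3 0.9 0.2] [ 0.   -0.07  0.03] 0.09142189267437313
```

View pics/p.png

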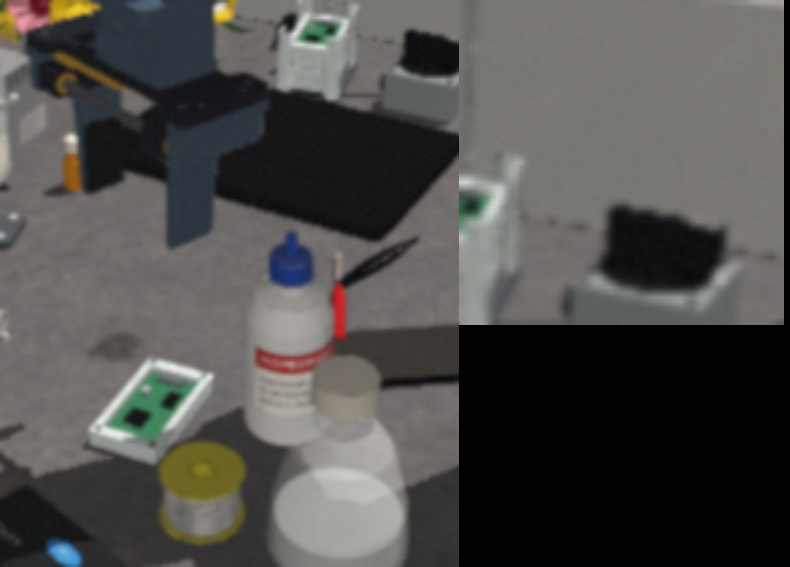

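>>> {"fn": "arm_command", "kwargs": {"deltas": [{"x":-0.1,"y":0.2,"z":-2.5,"yaw":0,"fingers":1},{"x":0,"y":0,"z":-2.5,"yaw":0,"fingers":1},{"x":0,"y":0,"z":-2.5,"yaw":0,"fingers":1},{"x":0,"y":0,"z":-2.5,"yaw":0,"fingers":1},{"x":0,"y":0,"z":-2.5,"yaw":0,"fingers":1},{"x":0,"y":0,"z":-2,"yaw":0,"fingers":1},{"x":0,"y":0,"z":0,"yaw":0,"fingers":1},{"x":0,"y":0,"z":0,"yaw":0,"fingers":1},{"x":0,"y":0,"z":0,"yaw":0,"fingers":1}]}}

```text
clock: 38.82
tcp_pos: [0.4142, 0.3818, 0.043]
orientation: [-2.689, -1.624, -0.004]
ft_force: [0.2, 0.6, -0.4]
width: 0.0909
```

>>> {"fn": "arm_command", "kwargs": {"deltas": [{"x":-0.1,"y":0,"z":-1,"yaw":0,"fingers":1},{"x":0,"y":0,"z":-1,"yaw":0,"fingers":1},{"x":0,"y":0,"z":-1,"yaw":0,"fingers":1},{"x":0,"y":0,"z":-0.85,"yaw":0,"fingers":1},{"x":0,"y":0,"z":0,"yaw":0,"fingers":1},{"x":0,"y":0,"z":0,"yaw":0,"fingers":1}]}}

```text
clock: 39.32
tcp_pos: [0.4117, 0.3814, 0.0022]
orientation: [2.688, 1.625, -0.003]
ft_force: [0.1, 0.4, -0.0]
width: 0.0911
```

>>> {"fn": "arm_command", "kwargs": {"deltas": [{"x":0.1,"y":0,"z":0.1,"yaw":0,"fingers":0.4},{"x":0,"y":0,"z":0,"yaw":0,"fingers":0.4},{"x":0,"y":0,"z":0,"yaw":0,"fingers":0.4},{"x":0,"y":0,"z":0,"yaw":0,"fingers":0.4},{"x":0,"y":0,"z":0,"yaw":0,"fingers":0.4},{"x":0,"y":0,"z":0,"yaw":0,"fingers":0.4},{"x":0,"y":0,"z":0,"yaw":0,"fingers":0.4},{"x":0,"y":0,"z":0,"yaw":0,"fingers":0.4},{"x":0,"y":0,"z":0,"yaw":0,"fingers":0.4},{"x":0,"y":0,"z":0,"yaw":0,"fingers":0.4}]}}

```text
clock: 40.15
tcp_pos: [0.4134, 0.3819, 0.0044]
orientation: [2.689, 1.625, 0.001]
ft_force: [0.7, -0.9, 4.4]
width: 0.0663
```

```bash
python3 st.py
```

```text
40.15 [0.4134215  0.38190261 0.00442165] jaw -0.48340609468494017 [ 0.7 -0.9  4.4] [-0.22 -0.15 -0.03] 0.0662792126918671
```

>>> {"fn": "arm_command", "kwargs": {"deltas": [{"x":0,"y":0,"z":0,"yaw":0,"fingers":0.4},{"x":0,"y":0,"z":0,"yaw":0,"fingers":0.4},{"x":0,"y":0,"z":0,"yaw":0,"fingers":0.4},{"x":0,"y":0,"z":0,"yaw":0,"fingers":0.4}], "newtons": 50}}

```text
clock: 40.48
tcp_pos: [0.4134, 0.3819, 0.0044]
orientation: [2.688, 1.625, 0.001]
ft_force: [1.3, -1.1, 5.8]
width: 0.0656
```

>>> {"fn": "arm_command", "kwargs": {"deltas": [{"x":0.5,"y":0,"z":0.1,"yaw":0,"fingers":0.4},{"x":1,"y":0,"z":0,"yaw":0,"fingers":0.4},{"x":1,"y":0,"z":0,"yaw":0,"fingers":0.4},{"x":1,"y":-0.3,"z":0,"yaw":0,"fingers":0.4},{"x":1,"y":-0.5,"z":0,"yaw":0,"fingers":0.4},{"x":1,"y":-0.5,"z":0,"yaw":0,"fingers":0.4},{"x":1,"y":-0.5,"z":0,"yaw":0,"fingers":0.4},{"x":0.5,"y":-0.5,"z":0,"yaw":0,"fingers":0.4},{"x":0,"y":0,"z":0,"yaw":0,"fingers":0.4},{"x":0,"y":0,"z":0,"yaw":0.1,"fingers":0.4},{"x":0,"y":0,"z":0,"yaw":0.1,"fingers":0.4},{"x":0,"y":0,"z":0,"yaw":0,"fingers":0.4},{"x":0,"y":0,"z":0,"yaw":0,"fingers":0.4}], "newtons": 30}}

```text
clock: 41.57
tcp_pos: [0.4828, 0.3587, 0.0051]
orientation: [-2.515, -1.882, 0.001]
ft_force: [-0.1, 0.4, -1.7]
width: 0.0605
```

>>> {"fn": "arm_command", "kwargs": {"deltas": [{"x":0,"y":0,"z":-0.1,"yaw":0,"fingers":0.85},{"x":0,"y":0,"z":0,"yaw":0,"fingers":0.85},{"x":0,"y":0,"z":0,"yaw":0.07,"fingers":0.85},{"x":0,"y":0,"z":0,"yaw":0.06,"fingers":0.85},{"x":0,"y":0,"z":0,"yaw":0,"fingers":0.4},{"x":0,"y":0,"z":0,"yaw":0,"fingers":0.4},{"x":0,"y":0,"z":0,"yaw":0,"fingers":0.4},{"x":0,"y":0,"z":0,"yaw":0,"fingers":0.4},{"x":0,"y":0,"z":0,"yaw":0,"fingers":0.4},{"x":0,"y":0,"z":0,"yaw":0,"fingers":0.4}], "newtons": 30}}

```text
clock: 42.4
tcp_pos: [0.4829, 0.3589, 0.0042]
orientation: [-2.385, -2.044, 0.0]
ft_force: [-3.9, 0.5, 1.6]
width: 0.056
```

>>> {"fn": "arm_command", "kwargs": {"deltas": [{"x":0,"y":0,"z":0,"yaw":0,"fingers":0.8},{"x":0,"y":0,"z":0,"yaw":0,"fingers":0.8},{"x":0,"y":0,"z":0,"yaw":0,"fingers":0.8},{"x":0,"y":0,"z":2,"yaw":0,"fingers":0.8},{"x":0,"y":0,"z":3,"yaw":0,"fingers":0.8},{"x":0,"y":-2,"z":3,"yaw":0,"fingers":0.8},{"x":0,"y":-3.5,"z":3,"yaw":0,"fingers":0.8},{"x":0,"y":-3.5,"z":0,"yaw":0,"fingers":1},{"x":-1,"y":-3.5,"z":0,"yaw":0,"fingers":1},{"x":-1,"y":-3.5,"z":0,"yaw":0,"fingers":1},{"x":-1,"y":-3.5,"z":0,"yaw":0,"fingers":1},{"x":-1,"y":-3.5,"z":0,"yaw":0,"fingers":1},{"x":-1,"y":-3.5,"z":0,"yaw":0,"fingers":1},{"x":-1,"y":-3.5,"z":0,"yaw":0,"fingers":1}]}}

```text
clock: 43.57
tcp_pos: [0.4232, 0.0602, 0.1114]
orientation: [2.384, 2.044, 0.002]
ft_force: [0.7, -0.2, -0.2]
width: 0.0913
```

```bash
python3 st.py; python3 - <<'E'
from car import *
grab('top')
for c in cars(box=(90,150,250,290)): print(c)
save('top','q.png',(95,170,195,260),7)
E
```

```text
43.5667 [0.42316358 0.06017371 0.1114155 ] jaw -0.1533515600457704 [ 0.7 -0.2 -0.2] [-0.02 -0.12  0.02] 0.09127594584591836
[0.4817 0.351  1.4641 0.1036 0.0657]
[0.5298 0.1067 1.6892 0.0911 0.0625]
[0.6241 0.418  0.4226 0.1737 0.0667]
```

View pics/q.png

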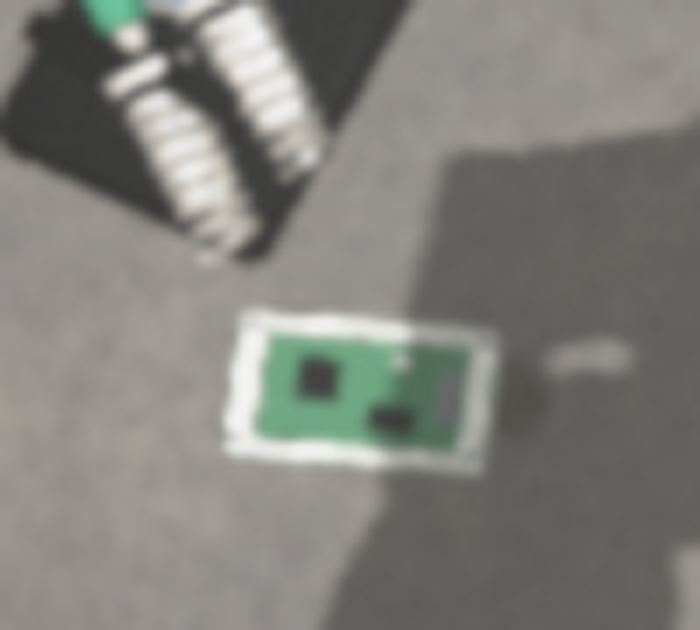

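```bash
python3 - <<'E'
from car import *
P=[ray('top',95+u/7,170+v/7,.014)[:2] for u,v in((240,312),(497,332),(485,470),(225,452))]
print(rect(np.array(P)))
E
```

```text
[0.4807 0.3464 1.4572 0.1013 0.0547]
```

```bash
python3 - <<'E'
from car import *
im=load('top')['im'].astype(np.float32).mean(2)
c=np.array([.4815,.3475]);a=1.44;d=np.array([np.cos(a),np.sin(a)]);n=np.array([-d[1],d[0]])
def prof(ax,off,oth):
    out=[]
    for o in off:
        v=[]
        for w in oth:
            q=proj('top',[*(c+ax*o+(n if ax is d else d)*w),.014]).astype(np.float32)
            v.append(cv2.remap(im,q[:1].reshape(1,1),q[1:].reshape(1,1),cv2.INTER_LINEAR)[0,0])
        out.append(np.mean(v))
    return np.round(out).astype(int)
off=np.arange(.040,.062,.002)
print('+y',list(zip((off*1e3).round().astype(int),prof(d,off,np.linspace(-.015,.015,7)))))
print('-y',list(zip((off*1e3).round().astype(int),prof(d,-off,np.linspace(-.015,.015,7)))))
off=np.arange(.018,.04,.002)
print('n+ (-x)',list(zip((off*1e3).round().astype(int),prof(n,off,np.linspace(-.03,.03,7)))))
print('n- (+x)',list(zip((off*1e3).round().astype(int),prof(n,-off,np.linspace(-.03,.03,7)))))
E
```

```text
+y [(np.int64(40), np.int64(191)), (np.int64(42), np.int64(222)), (np.int64(44), np.int64(237)), (np.int64(46), np.int64(240)), (np.int64(48), np.int64(235)), (np.int64(50), np.int64(218)), (np.int64(52), np.int64(186)), (np.int64(54), np.int64(161)), (np.int64(56), np.int64(151)), (np.int64(58), np.int64(150)), (np.int64(60), np.int64(150))]
-y [(np.int64(40), np.int64(133)), (np.int64(42), np.int64(153)), (np.int64(44), np.int64(165)), (np.int64(46), np.int64(166)), (np.int64(48), np.int64(155)), (np.int64(50), np.int64(135)), (np.int64(52), np.int64(113)), (np.int64(54), np.int64(96)), (np.int64(56), np.int64(87)), (np.int64(58), np.int64(84)), (np.int64(60), np.int64(83))]
n+ (-x) [(np.int64(18), np.int64(131)), (np.int64(20), np.int64(155)), (np.int64(22), np.int64(186)), (np.int64(24), np.int64(203)), (np.int64(26), np.int64(201)), (np.int64(28), np.int64(182)), (np.int64(30), np.int64(156)), (np.int64(32), np.int64(139)), (np.int64(34), np.int64(134)), (np.int64(36), np.int64(133)), (np.int64(38), np.int64(133))]
n- (+x) [(np.int64(18), np.int64(138)), (np.int64(20), np.int64(158)), (np.int64(22), np.int64(185)), (np.int64(24), np.int64(203)), (np.int64(26), np.int64(205)), (np.int64(28), np.int64(190)), (np.int64(30), np.int64(161)), (np.int64(32), np.int64(141)), (np.int64(34), np.int64(132)), (np.int64(36), np.int64(130)), (np.int64(38), np.int64(130))]
```

>>> {"fn": "arm_command", "kwargs": {"deltas": [{"x":1,"y":3.2,"z":0,"yaw":0,"fingers":1},{"x":1,"y":3.2,"z":0,"yaw":0,"fingers":1},{"x":1,"y":3.2,"z":0,"yaw":0,"fingers":1},{"x":1,"y":3.2,"z":0,"yaw":0,"fingers":1},{"x":1,"y":3.2,"z":0,"yaw":0,"fingers":1},{"x":0.85,"y":3.2,"z":0,"yaw":0,"fingers":1},{"x":0,"y":3.2,"z":0,"yaw":0,"fingers":1},{"x":0,"y":3.2,"z":0,"yaw":0,"fingers":1},{"x":0,"y":3.2,"z":-2,"yaw":0,"fingers":1},{"x":0,"y":0,"z":-3,"yaw":0,"fingers":1},{"x":0,"y":0,"z":-3,"yaw":0,"fingers":1},{"x":0,"y":0,"z":0,"yaw":0,"fingers":1},{"x":0,"y":0,"z":0,"yaw":0,"fingers":1},{"x":0,"y":0,"z":0,"yaw":0,"fingers":1}]}}

```text
clock: 44.78
tcp_pos: [0.4829, 0.3505, 0.0325]
orientation: [2.385, 2.044, 0.004]
ft_force: [-0.4, -0.4, 0.2]
width: 0.0911
```

>>> {"fn": "arm_command", "kwargs": {"deltas": [{"x":-0.1,"y":-0.25,"z":-1,"yaw":0,"fingers":1},{"x":0,"y":0,"z":-1,"yaw":0,"fingers":1},{"x":0,"y":0,"z":-0.8,"yaw":0,"fingers":1},{"x":0,"y":0,"z":0,"yaw":0,"fingers":1},{"x":0,"y":0,"z":0,"yaw":0,"fingers":1}]}}

```text
clock: 45.2
tcp_pos: [0.4804, 0.3472, 0.0027]
orientation: [-2.385, -2.044, 0.002]
ft_force: [0.3, -0.2, -0.5]
width: 0.0911
```

>>> {"fn": "arm_command", "kwargs": {"deltas": [{"x":0.1,"y":0.1,"z":0.1,"yaw":0,"fingers":0.4},{"x":0,"y":0,"z":0,"yaw":0,"fingers":0.4},{"x":0,"y":0,"z":0,"yaw":0,"fingers":0.4},{"x":0,"y":0,"z":0,"yaw":0,"fingers":0.4},{"x":0,"y":0,"z":0,"yaw":0,"fingers":0.4},{"x":0,"y":0,"z":0,"yaw":0,"fingers":0.4},{"x":0,"y":0,"z":0,"yaw":0,"fingers":0.4},{"x":0,"y":0,"z":0,"yaw":0,"fingers":0.4}], "newtons": 35}}

```text
clock: 45.87
tcp_pos: [0.4817, 0.3487, 0.0044]
orientation: [2.385, 2.045, 0.0]
ft_force: [-0.9, -0.8, 0.9]
width: 0.0559
```

```bash
python3 st.py
```

```text
45.8667 [0.48171347 0.34867736 0.00436136] jaw -0.1535210732529709 [-0.9 -0.8  0.9] [-0.04 -0.1  -0.06] 0.05588020928803764
```

>>> {"fn": "arm_command", "kwargs": {"deltas": [{"x":0,"y":0,"z":1,"yaw":0,"fingers":0.4},{"x":0,"y":0,"z":3,"yaw":0,"fingers":0.4},{"x":0,"y":0,"z":3.5,"yaw":0,"fingers":0.4},{"x":0,"y":-1.1,"z":3,"yaw":0,"fingers":0.4},{"x":0,"y":-3.2,"z":3,"yaw":0,"fingers":0.4},{"x":-1,"y":-3.2,"z":0,"yaw":0.05,"fingers":0.4},{"x":-1,"y":-3.2,"z":0,"yaw":0.05,"fingers":0.4},{"x":-1,"y":-3.2,"z":0,"yaw":0.05,"fingers":0.4},{"x":-1,"y":-3.2,"z":0,"yaw":0.05,"fingers":0.4},{"x":-1,"y":-3.2,"z":0,"yaw":0.046,"fingers":0.4},{"x":-1,"y":-3.2,"z":0,"yaw":0,"fingers":0.4},{"x":0,"y":-3.2,"z":0,"yaw":0,"fingers":0.4},{"x":0,"y":-3.2,"z":0,"yaw":0,"fingers":0.4},{"x":0,"y":-3.2,"z":0,"yaw":0,"fingers":0.4},{"x":0,"y":-3.2,"z":0,"yaw":0,"fingers":0.4},{"x":0,"y":-3.2,"z":0,"yaw":0,"fingers":0.4},{"x":0,"y":-3.2,"z":0,"yaw":0,"fingers":0.4},{"x":0,"y":-3.2,"z":0,"yaw":0,"fingers":0.4}]}}

```text
clock: 47.37
tcp_pos: [0.4212, -0.1103, 0.1383]
orientation: [2.116, 2.321, 0.001]
ft_force: [1.0, 0.3, -2.1]
width: 0.0559
```

>>> {"fn": "arm_command", "kwargs": {"deltas": [{"x":0,"y":-3.2,"z":0,"yaw":0,"fingers":0.4},{"x":0,"y":-3.2,"z":0,"yaw":0,"fingers":0.4},{"x":0,"y":-3.2,"z":0,"yaw":0,"fingers":0.4},{"x":1,"y":-3.2,"z":0,"yaw":0,"fingers":0.4},{"x":2,"y":-3.2,"z":0,"yaw":0,"fingers":0.4},{"x":2,"y":0,"z":0,"yaw":0,"fingers":0.4},{"x":1.9,"y":0,"z":0,"yaw":0,"fingers":0.4},{"x":0,"y":0,"z":0,"yaw":0,"fingers":0.4},{"x":0,"y":0,"z":0,"yaw":0,"fingers":0.4},{"x":0,"y":0,"z":0,"yaw":0,"fingers":0.4}]}}

```text
clock: 48.2
tcp_pos: [0.4896, -0.2683, 0.1376]
orientation: [-2.115, -2.321, 0.001]
ft_force: [-0.6, 0.8, -0.1]
width: 0.056
```

```bash
python3 st.py
```

```text
48.2 [ 0.48959477 -0.26825829  0.13762393] jaw 0.09304501793662917 [-0.6  0.8 -0.1] [ 0.03 -0.03  0.04] 0.05597404954686946
```

>>> {"fn": "arm_command", "kwargs": {"deltas": [{"x":0.05,"y":-0.15,"z":-1.5,"yaw":0,"fingers":0.4},{"x":0,"y":0,"z":-1.2,"yaw":0,"fingers":0.4},{"x":0,"y":0,"z":-1,"yaw":0,"fingers":0.4},{"x":0,"y":0,"z":-1,"yaw":0,"fingers":0.4},{"x":0,"y":0,"z":0,"yaw":0,"fingers":0.4},{"x":0,"y":0,"z":0,"yaw":0,"fingers":0.4},{"x":0,"y":0,"z":0,"yaw":0,"fingers":0.4}]}}

```text
clock: 48.78
tcp_pos: [0.4914, -0.2704, 0.0912]
orientation: [2.116, 2.321, 0.0]
ft_force: [-0.1, 0.2, -1.3]
width: 0.0563
```

>>> {"fn": "arm_command", "kwargs": {"deltas": [{"x":-0.1,"y":0,"z":-0.6,"yaw":0,"fingers":0.4},{"x":0,"y":0,"z":-0.5,"yaw":0,"fingers":0.4},{"x":0,"y":0,"z":-0.4,"yaw":0,"fingers":0.4},{"x":0,"y":0,"z":-0.3,"yaw":0,"fingers":0.4},{"x":0,"y":0,"z":-0.1,"yaw":0,"fingers":0.4},{"x":0,"y":0,"z":0,"yaw":0,"fingers":0.4},{"x":0,"y":0,"z":0,"yaw":0,"fingers":0.4}]}}

```text
clock: 49.37
tcp_pos: [0.4899, -0.2701, 0.0723]
orientation: [-2.116, -2.322, 0.0]
ft_force: [-2.6, 0.8, 6.4]
width: 0.0563
```

>>> {"fn": "arm_command", "kwargs": {"deltas": [{"x":0,"y":0,"z":0,"yaw":0,"fingers":0.73},{"x":0,"y":0,"z":0,"yaw":0,"fingers":0.73},{"x":0,"y":0,"z":0,"yaw":0,"fingers":0.73},{"x":0,"y":0,"z":0,"yaw":0,"fingers":0.73},{"x":0,"y":0,"z":2,"yaw":0,"fingers":0.73},{"x":0,"y":0,"z":3,"yaw":0,"fingers":0.73},{"x":0,"y":0,"z":3,"yaw":0,"fingers":0.73},{"x":-2,"y":3,"z":0,"yaw":0,"fingers":0.73},{"x":-2,"y":3,"z":0,"yaw":0,"fingers":0.73},{"x":0,"y":3.5,"z":0,"yaw":0,"fingers":0.6},{"x":0,"y":3.5,"z":0,"yaw":0,"fingers":0.5},{"x":0,"y":3.5,"z":0,"yaw":0,"fingers":0.33},{"x":0,"y":3.5,"z":0,"yaw":0,"fingers":0.33},{"x":0,"y":3.5,"z":0,"yaw":0,"fingers":0.33},{"x":0,"y":3.5,"z":0,"yaw":0,"fingers":0.33},{"x":0,"y":3.5,"z":0,"yaw":0,"fingers":0.33}]}}

```text
clock: 50.7
tcp_pos: [0.45, 0.0364, 0.1518]
orientation: [2.116, 2.321, 0.001]
ft_force: [0.3, -0.7, 0.0]
width: 0.0304
```

```bash
python3 st.py; python3 - <<'E'
from car import *
grab('top');grab('side')
for z in (.082,): 
    for c in cars(z=z,box=(345,160,430,245)): print('cars',c)
im=load('top')['im'].astype(int); c=im[180:240,345:415]; b,g,rr=c[...,0],c[...,1],c[...,2]
m=((g-rr>25)&(g-b>10)).astype(np.uint8); ks=cv2.findContours(m,0,2)[0]; k=max(ks,key=cv2.contourArea)
q=cv2.boxPoints(cv2.minAreaRect((k+[345,180]).astype(np.float32))).astype(float)
print('green board',rect(np.array([ray('top',*p,.082)[:2] for p in q])),cv2.contourArea(k))
# tag: compare expected white label / tag pixels in side view vs. when hung
E
```

```text
50.7 [0.44998149 0.03636983 0.15176573] jaw 0.0924540030096088 [ 0.3 -0.7  0. ] [ 0.02 -0.14  0.03] 0.030444000741503892
cars [ 0.4893 -0.2774  1.4906  0.1561  0.104 ]
green board [ 0.4893 -0.27    1.7001  0.0792  0.0402] 377.0
```

>>> {"fn": "arm_command", "kwargs": {"deltas": [{"x":-1,"y":-1,"z":0,"yaw":-0.1,"fingers":0.33},{"x":-1,"y":-1,"z":0,"yaw":-0.1,"fingers":0.33},{"x":-1,"y":-1.5,"z":0,"yaw":-0.1,"fingers":0.33},{"x":-1,"y":-1.5,"z":0,"yaw":-0.1,"fingers":0.33},{"x":-1,"y":-1.5,"z":0,"yaw":-0.1,"fingers":0.33},{"x":-1,"y":-1.5,"z":0,"yaw":-0.1,"fingers":0.33},{"x":-1,"y":-1.5,"z":0,"yaw":-0.1,"fingers":0.33},{"x":-1,"y":-1.5,"z":0,"yaw":-0.1,"fingers":0.33},{"x":-1,"y":-2,"z":0,"yaw":-0.1,"fingers":0.33},{"x":-0.6,"y":-2,"z":0,"yaw":-0.1,"fingers":0.33},{"x":0,"y":-2,"z":0,"yaw":-0.1,"fingers":0.33},{"x":0,"y":-2,"z":0,"yaw":-0.1,"fingers":0.33},{"x":0,"y":-2,"z":0,"yaw":-0.1,"fingers":0.33},{"x":0,"y":-2,"z":0,"yaw":-0.1,"fingers":0.33},{"x":0,"y":-2,"z":0,"yaw":-0.1,"fingers":0.33},{"x":0,"y":-2,"z":0,"yaw":-0.1,"fingers":0.33},{"x":0,"y":-2,"z":0,"yaw":-0.1,"fingers":0.33},{"x":0,"y":-1.3,"z":0,"yaw":-0.08,"fingers":0.33},{"x":0,"y":0,"z":0,"yaw":0,"fingers":0.33},{"x":0,"y":0,"z":0,"yaw":0,"fingers":0.33}]}}

```text
clock: 52.47
tcp_pos: [0.3536, -0.2689, 0.1514]
orientation: [-3.136, 0.183, 0.001]
ft_force: [-1.1, 0.4, 0.0]
width: 0.03
```

```bash
python3 st.py
```

```text
52.4667 [ 0.35356285 -0.26887222  0.15142393] jaw -1.6876436292220838 [-1.1  0.4  0. ] [ 0.02 -0.   -0.01] 0.030026397310152896
```

>>> {"fn": "arm_command", "kwargs": {"deltas": [{"x":0,"y":0.15,"z":-2,"yaw":0,"fingers":0.33},{"x":0,"y":0,"z":-2,"yaw":0,"fingers":0.33},{"x":0,"y":0,"z":-2,"yaw":0,"fingers":0.33},{"x":0,"y":0,"z":-1.5,"yaw":0,"fingers":0.33},{"x":0,"y":0,"z":-0.9,"yaw":0,"fingers":0.33},{"x":0,"y":0,"z":0,"yaw":0,"fingers":0.33},{"x":0,"y":0,"z":0,"yaw":0,"fingers":0.17},{"x":0,"y":0,"z":0,"yaw":0,"fingers":0.17},{"x":0,"y":0,"z":0,"yaw":0,"fingers":0.17},{"x":0,"y":0,"z":0,"yaw":0,"fingers":0.17}], "newtons": 10}}

```text
clock: 53.3
tcp_pos: [0.3548, -0.2664, 0.0686]
orientation: [-3.136, 0.183, -0.003]
ft_force: [1.8, 5.5, 3.2]
width: 0.0163
```

>>> {"fn": "arm_command", "kwargs": {"deltas": [{"x":0,"y":0,"z":0,"yaw":0.1,"fingers":0.17},{"x":0,"y":0,"z":0,"yaw":0.1,"fingers":0.17},{"x":0,"y":0,"z":0,"yaw":0.1,"fingers":0.17},{"x":0,"y":0,"z":0,"yaw":0.1,"fingers":0.17},{"x":0,"y":0,"z":0,"yaw":0.1,"fingers":0.17},{"x":0,"y":0,"z":0,"yaw":0.1,"fingers":0.17},{"x":0,"y":0,"z":0,"yaw":0.1,"fingers":0.17},{"x":0,"y":0,"z":0,"yaw":0.1,"fingers":0.17},{"x":0,"y":0,"z":0,"yaw":0.1,"fingers":0.17},{"x":0,"y":0,"z":0,"yaw":0.1,"fingers":0.17},{"x":0,"y":0,"z":0,"yaw":0.1,"fingers":0.17},{"x":0,"y":0,"z":0,"yaw":0.1,"fingers":0.17},{"x":0,"y":0,"z":0,"yaw":0.1,"fingers":0.17},{"x":0,"y":0,"z":0,"yaw":0.1,"fingers":0.17},{"x":0,"y":0,"z":0,"yaw":0.09,"fingers":0.17},{"x":0,"y":0,"z":0,"yaw":0,"fingers":0.17},{"x":0,"y":0,"z":0,"yaw":0,"fingers":0.17}]}}

```text
clock: 54.72
tcp_pos: [0.3549, -0.2666, 0.0685]
orientation: [2.432, 1.986, 0.003]
ft_force: [3.1, 4.2, 6.1]
width: 0.016
```

```bash
python3 st.py
```

```text
54.7167 [ 0.35493804 -0.26661377  0.06850297] jaw -0.20103527961182882 [3.1 4.2 6.1] [ 0.95 -0.54 -0.23] 0.016014028076558485
```

Release, rise, and move clear for the final check.

>>> {"fn": "arm_command", "kwargs": {"deltas": [{"x":0,"y":0,"z":0,"yaw":0,"fingers":0.45},{"x":0,"y":0,"z":0,"yaw":0,"fingers":0.45},{"x":0,"y":0,"z":0,"yaw":0,"fingers":0.45},{"x":0,"y":0,"z":2,"yaw":0,"fingers":0.45},{"x":0,"y":0,"z":3,"yaw":0,"fingers":0.45},{"x":0,"y":0,"z":4,"yaw":0,"fingers":0.45},{"x":0,"y":2,"z":3,"yaw":0,"fingers":0.45},{"x":0,"y":3.5,"z":0,"yaw":0,"fingers":0.45},{"x":0,"y":3.5,"z":0,"yaw":0,"fingers":0.45},{"x":0,"y":3.5,"z":0,"yaw":0,"fingers":0.45},{"x":0,"y":3.5,"z":0,"yaw":0,"fingers":0.45},{"x":0,"y":3.5,"z":0,"yaw":0,"fingers":0.45},{"x":0,"y":3.5,"z":0,"yaw":0,"fingers":0.45},{"x":0,"y":3.5,"z":0,"yaw":0,"fingers":0.45},{"x":0,"y":3.5,"z":0,"yaw":0,"fingers":0.45},{"x":0,"y":0,"z":0,"yaw":0,"fingers":0.45},{"x":0,"y":0,"z":0,"yaw":0,"fingers":0.45}]}}

```text
clock: 56.13
tcp_pos: [0.354, 0.0342, 0.1876]
orientation: [2.424, 1.997, -0.001]
ft_force: [0.3, -0.7, 0.5]
width: 0.0413
```

```bash
python3 st.py; python3 - <<'E'
from car import *
old=load('side')['im'].copy(); grab('top'); grab('side'); new=load('side')['im']
# initial handle-on picture: pics/c.png crop (x6) of side 280..380,150..240
c=cv2.resize(cv2.imread('pics/c.png'),(100,90),interpolation=cv2.INTER_AREA).astype(int)
h=lambda a:a[35:75,50:90]
print('handle region diff: vs initial ON',np.abs(h(c)-h(new[150:240,280:380].astype(int))).mean(),' vs OFF frame',np.abs(h(old[150:240,280:380].astype(int))-h(new[150:240,280:380].astype(int))).mean())
i=cv2.resize(cv2.imread('pics/j.png'),(200,180),interpolation=cv2.INTER_AREA).astype(int)
n=new[180:360,130:330].astype(int)
print('tag region diff vs hung frame',np.abs(i[15:80,25:70]-n[15:80,25:70]).mean())
im=load('top')['im'].astype(int); d=im[180:240,345:415]; b,g,rr=d[...,0],d[...,1],d[...,2]
m=((g-rr>25)&(g-b>10)).astype(np.uint8); k=max(cv2.findContours(m,0,2)[0],key=cv2.contourArea)
q=cv2.boxPoints(cv2.minAreaRect((k+[345,180]).astype(np.float32))).astype(float)
print('board',rect(np.array([ray('top',*p,.082)[:2] for p in q])))
E
```

```text
56.1333 [0.35395734 0.03423067 0.18755177] jaw -0.19272328282728937 [ 0.3 -0.7  0.5] [-0.01 -0.05  0.01] 0.0412996943846261
handle region diff: vs initial ON 12.403125  vs OFF frame 14.850625
tag region diff vs hung frame 2.6804558404558403
board [ 0.4893 -0.27    1.7001  0.0792  0.0402]
```

The tag and pile are unchanged, but the handle difference could be shadow, so I'll compare its dark silhouette directly.

```bash
python3 - <<'E'
from h import *
new=load('side')['im'][150:240,280:380]
c=cv2.resize(cv2.imread('pics/c.png'),(100,90),interpolation=cv2.INTER_AREA)
p=cv2.resize(cv2.imread('pics/p.png')[0:325,459:784],(65,65),interpolation=cv2.INTER_AREA) # side 150..215,310..375
g=lambda a:(a.mean(2)<45)
A=g(c)[36:56,54:84];B=g(new)[36:56,54:84];C=g(p)[36:56,24:54]
for a,b,d in zip(A,B,C): print(''.join('.#'[int(x)] for x in a),''.join('.#'[int(x)] for x in b),''.join('.#'[int(x)] for x in d))
E
```

```text
.............................. .............................. ..............................
.............................. .............................. ..............................
.............................. .............................. ..............................
.............................. .............................. ..............................
.....................#........ .............................. ..............................
....................###....... .....................##....... ..............................
................#######....... .................######....... .......####...................
...............########....... ...............########....... ......##########..............
..............#########....... ..............#########....... ......###############.........
............###########....... ............###########....... ......################........
...........############....... ...........############....... ......####################....
..........############........ ..........############........ ......#######################.
.........#############........ ..........############........ ......#######################.
.........#############........ .........#############........ ......#######################.
.......################....... .......################....... ......######################..
.....####################..... .....####################..... .....#######################..
.....#####################.... .....#####################.... .....#######################..
.....#####################.... .....#####################.... .....######################...
.....#####################.... .....#####################.... .....#####################....
......####################.... ......####################.... .......###################....
```

The handle silhouette now matches the starting "on" silhouette (left and middle columns) and not "off" (right column). Handing in.

```bash
python3 -c "
from h import *
print(r.hand_in())"
```

```text
the job is handed in; nothing more can be done
None
```

The stand is loaded and the job was handed in at about 56 s. The hand-in gave no verdict. I turned the isolator off, hung the tag, stacked all five carriers on the pad, and turned the isolator back on.

Two carriers needed extra work:
- **Knocked carrier:** one was knocked aside during the run, so I measured its position again before picking it up.
- **Carrier by the IPA bottle:** I dragged it clear on the bench first. The first angled grip jammed part-way, at a 66 mm opening, so I squared it up and took hold again.

Last checks:
- **Pile:** the top board sits at (0.489, -0.270), within about 1.5 mm of the measured stand centre. Its long axis measured 1.70 rad against about 1.66 for the stand, which is inside the 0.1 rad limit. The five carriers made contact at heights 13 to 15 mm apart, so the pile should be level. The lower four were checked only by those heights and a side view of four.
- **Tag:** unchanged from the picture that showed it hanging on the peg.
- **Handle:** a plain image difference could not tell on from off (12.4 against 14.9). The handle's outline matches the starting "on" picture almost exactly.
- **Bottles:** both were standing in the last pictures I viewed. I did not check them again at the end.
- **Robot:** clear of everything.

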